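# Put the fitter's parts back in their trays

### The job

Sort the five loose steel parts into the wooden places made for them: slip the large bush over the thick post and the small bush over the thin post of the post board, stand the two drilled blocks upright in the two-bay tray, one in each bay, and stand the blade bracket upright on its base in the plain undivided tray. Every part must sit fully down on the wood; leave the hex key and the flat steel strip lying among them where they are.

Things in the scene. Friction and masses are not known exactly. Their poses are not given: they have to be found in the camera images.
- bush_large: Large steel guide bush (plain ring): outer diameter 58, bore 38, height 44 mm, about 0.4 kg. Origin: centre of its underside; z up along the bore. Starts upright on the bench at any yaw; only flat tools up to 8 mm high, the trays and other parts lie near it.
- bush_small: Small steel guide bush (plain ring): outer diameter 44, bore 28, height 38 mm, about 0.22 kg. Origin: centre of its underside; z up along the bore. Starts upright on the bench at any yaw; only flat tools up to 8 mm high, the trays and other parts lie near it.
- block_a: Drilled rectangular steel block, 60 (its x) by 36 (its y) by 46 mm high, two dark holes along the top, about 0.35 kg. Origin: centre of its underside. The twin of block_b. Starts upright on the bench at any yaw; only flat tools up to 8 mm high, the trays and other parts lie near it.
- block_b: Drilled rectangular steel block, the twin of block_a: 60 (x) by 36 (y) by 46 mm high, about 0.35 kg. Origin: centre of its underside. Starts upright on the bench at any yaw; only flat tools up to 8 mm high, the trays and other parts lie near it.
- bracket: Steel blade bracket: base plate 90 (its x) by 44 (its y) by 6 mm with an upright blade along the middle, 90 long (x), 8 thick (y), its top 50 mm above the underside; about 0.38 kg. Origin: centre of its underside. Take it by the blade. Starts upright on the bench at any yaw; only flat tools up to 8 mm high, the trays and other parts lie near it.
- post_board: Flat pale wooden board 80 (its x) by 200 (its y) by 12 mm thick, without walls, with two upright wooden posts that rise 24 mm above it: the thick post, diameter 20, at y = +55 mm, and the thin post, diameter 12, at y = -55 mm (both at x = 0). Origin: centre of its underside. Fixed; its place changes and it is slightly turned at each start.
- two_bay_tray: Open pale wooden tray 72 (its x) by 198 (its y) by 16 mm high, floor and walls 6 mm thick, a 6 mm wall across its middle making two equal bays, each 60 (x) by 90 (y) mm inside, centred at y = +48 and y = -48 mm. Origin: centre of its underside; the floor's top is at z = 6 mm. Fixed; its place changes and it is slightly turned at each start.
- plain_tray: Open pale wooden tray without a divider, 88 (its x) by 142 (its y) by 16 mm high, floor and walls 6 mm thick: 76 by 130 mm inside. Origin: centre of its underside; the floor's top is at z = 6 mm. Fixed; its place changes and it is slightly turned at each start.
- hex_key: Small bright hex key lying flat among the parts, not to be moved: an L of 6 mm round bar, long leg from x = -40 to +30 mm, short leg 20 mm towards +y at x = +30. Origin: on the long leg's line, on the bench. Loose.
- parallel: Flat steel parallel strip 80 (x) by 10 (y) by 8 mm high lying among the parts, not to be moved. Origin: centre of its underside. Loose.

How it is judged:
By the outcome, as a careful person would: the job done as asked, in the order asked, and still so for the second after the job is handed in, with the robot touching nothing.
It also fails if it takes over 128 s, if anything falls off the work surface, if the arm or the gripper's body presses on something with over 40 N, if the wrist force passes 120 N, or if a joint passes its speed limit or range.

### The arm

A 6-joint arm with a two-finger parallel gripper is mounted at the origin on the work surface. World frame = base frame: x ahead of the robot, y to its left, z up, the work surface at z = 0. Lengths are in mm, angles in rad, forces in N, time in s.
With the tool pointing down it reaches from about 325 to 775 mm from the base axis. Payload 9.3 kg.
Tool frame: the origin (TCP) lies at the very end of the fingers, on their centre line; the grasp point (between the pads) lies 19 mm behind it (manip.pinch_z is the distance from the TCP to the grasp point, in mm); z points along the fingers, y is the line along which they close (so a half turn about z gives the same grasp; the last joint's range is limited). The gripper opens to 85 mm and grips with 20 to 120 N. Pads are 22 mm wide; open, the fingers measure 114 mm over their backs; the gripper's body (76 mm by 85 mm) begins 54 mm behind the grasp point. The pads swing forward as they close: fully open they stand 13 mm farther back than shut.
Start: joints at [-1.269, 0.259, 0.021, 1.334, 0, 1.418], TCP at [241.599, -494.092, 231.279] pointing down, gripper open.
Joint ranges: [-3.04, 3.04], [-0.91, 1.82], [-1.04, 1.36], [-1.92, 1.95], [-1.52, 1.45], [-3.14, 3.14]. Speed limits (rad/s): [2.22, 2.22, 2.79, 3.14, 3.14, 3.14].

### API

Orientations are given as a unit quaternion [w, x, y, z].
In Python, from workcell import manip gives the robot as it stands.
- The arm moves only by the tool apply_moves, never from a script. Its argument "moves" is a list of rows, each an object of numbers: "dx", "dy", "dz": the shift along the world's x, y, z in m; "wx", "wy", "wz": the turn, a rotation vector about the world's x, y, z in degrees; "jaw": the gripper command: -1 is fully open, 1 is shut, values between are in proportion. A call has 1 to 5 rows; each row shifts and turns the commanded pose from where the row before left it; what a row does not reach is not made up. A row lasts 1/12 s, in which the tool goes at most 41.7 mm and 7.16 degrees, less where a joint would pass 70% of its speed; a pose out of reach is approached as far as the arm can. A call is refused whole if a number of a shift passes 0.0417 or a number of a turn 7.16, either way. A call with a gripper value outside its range is refused whole. The fingers move at their own pace and stop on an object; "newtons" is the grip in N (left out, the last holds). Time passes only in rows, so rows that do not move let the fingers close. It gives the time, the measured TCP pose, the force, the opening and the grip force at its end, in the units of the state.
- manip.observe(): the state, without advancing time (a new reading comes with each control period).
- manip.read_camera(name): name is "scene" or "top" or "wrist"; returns the picture (400x640x3 uint8, blue, green, red); there is no depth.
- manip.get_calibration(name): a dict with "fx", "fy", "cx", "cy" (pixels), "R" (3x3) and "t" (3): a world point X has camera coordinates R X + t. Camera axes: x right, y down, z forward; pixel columns grow to the right and rows downward; lengths in mm; the calibration is good to about 2 mm. A picture is of the moment at which its call begins: read the wrist's pose just before it. get_calibration takes no time and is no camera call; for the wrist camera it gives the pose at the moment of the call.
- manip.job_done(): hands the job in; it is judged then, once.
The state is a dict: "t": time; "q": joint angles; "qd": joint speeds; "effort": joint torques, N m; "eef_pos": TCP position; "ee_rot": TCP orientation; "ft_force": force on the tool from outside, world axes, zero at the start; "ft_torque": the same for the moment, N m; "opening": finger opening in mm; "gripper_force": force on a finger pad.
Only numpy, scipy, OpenCV 4.12 (cv2) and the standard library are available. Lean on these libraries where they do the work, as an engineer would, in place of code of your own. Each camera call takes 0.05 s, during which the arm holds its last target. There are 200 camera calls.

## Working session

There is one attempt and no reset: what is moved stays moved. The work goes in short steps, Python scripts to look and compute and a tool call to move; the robot and the scene stay as the last step left them, time stands still between calls to the robot, and variables do not carry over. Pictures are saved under pics/ and viewed, at most 14 in all, crops included, and the job is handed in when it is done.

Besides the shell and the picture viewer there is one more tool, called after ">>>" in YAML: its name, and indented under it one key for each argument. apply_moves: Moves the arm, as the interface text tells. Its arguments: {"type":"object","properties":{"moves":{"type":"array","items":{"type":"object","properties":{"dx":{"type":"number"},"dy":{"type":"number"},"dz":{"type":"number"},"wx":{"type":"number"},"wy":{"type":"number"},"wz":{"type":"number"},"jaw":{"type":"number"}}}},"newtons":{"type":"number"}},"required":["moves"]}

```bash
mkdir -p pics; ls
python3 - <<'E'
from workcell import manip
import cv2
for n in("top","scene"):
    cv2.imwrite(f"pics/{n}0.png",manip.read_camera(n))
    c=manip.get_calibration(n);print(n,c)
print(manip.observe())
E
```

```text
pics
top {'fx': 365.92530726892517, 'fy': 365.92530726892517, 'cx': 325.2877732791111, 'cy': 200.1236241564795, 'R': array([[ 0.00801545, -0.99974385,  0.02116573],
       [-0.99963759, -0.00855498, -0.02552449],
       [ 0.02569902, -0.02095347, -0.9994501 ]]), 't': array([-14.26557284, 485.9711136 , 734.11063601])}
scene {'fx': 391.5593144030088, 'fy': 391.5593144030088, 'cx': 319.2054750337802, 'cy': 187.24440417925382, 'R': array([[-0.57916563,  0.81512757, -0.01158492],
       [ 0.62547202,  0.43520742, -0.64759498],
       [-0.52283068, -0.3823108 , -0.76189667]]), 't': array([ 268.0789368 , -278.54642684, 1301.08798899])}
{'t': 0.1, 'q': array([-1.26860597e+00,  2.59146219e-01,  2.08517139e-02,  1.33368206e+00,
       -2.19749504e-05,  1.41819801e+00]), 'qd': array([ 0.0027906 , -0.00200061,  0.003101  , -0.00016163,  0.00097374,
       -0.00121668]), 'effort': array([ 5.41884583e-03, -5.56694305e+01,  3.45068872e+01,  1.16582826e-02,
       -2.27300898e-04,  3.17582658e-05]), 'eef_pos': array([ 241.51898109, -493.86944186,  230.72653821]), 'ee_rot': array([-5.87646988e-04,  9.74256951e-01,  2.25439671e-01, -5.50540856e-05]), 'ft_force': array([0.61740315, 0.63830901, 0.42447295]), 'ft_torque': array([ 0.01986739, -0.01283274,  0.00921854]), 'gripper_force': 0.0, 'opening': 85.44264081553888}
```

Run:
```python
import cv2
a=cv2.imread("pics/top0.png")
cv2.imwrite("pics/top0b.png",cv2.resize(a,(800,500),interpolation=cv2.INTER_CUBIC))
```

```text
(no output)
```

View pics/top0b.png

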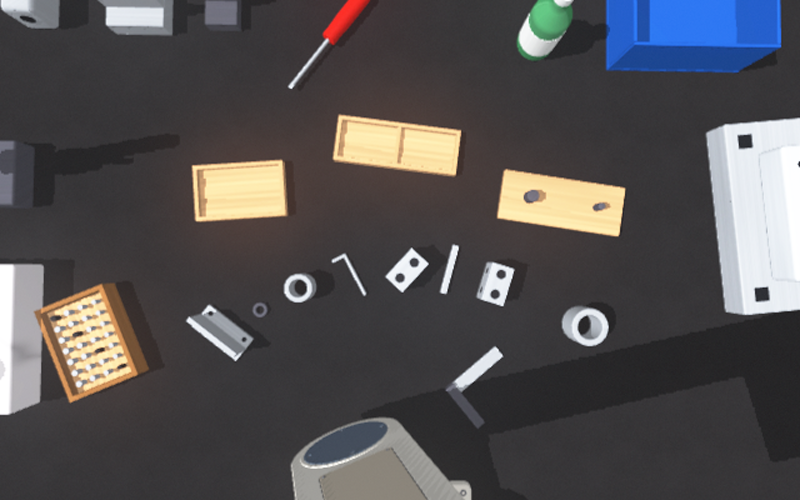

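View pics/scene0.png

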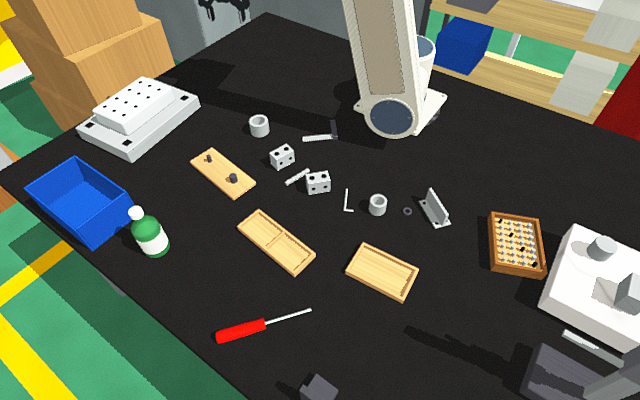

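The top view (800×500 preview) shows:
- Plain tray at about (240,190), two-bay tray at (397,145), post board at (562,202).
- Large bush at (586,326), small bush at (300,287), blocks at (407,270) and (496,283), bracket at (220,332).
- Hex key at (350,272), strip at (450,268).

Next I'll measure them all.

```bash
cat > h.py <<'E'
import numpy as np, cv2
from workcell import manip
def ray(c,uv,z):
    """pixels -> world points on the plane at height z"""
    uv=np.atleast_2d(uv).astype(float); R=np.array(c["R"]);t=np.array(c["t"])
    d=np.c_[(uv[:,0]-c["cx"])/c["fx"],(uv[:,1]-c["cy"])/c["fy"],np.ones(len(uv))]@R
    o=-R.T@t
    return (o+d*((z-o[2])/d[:,2])[:,None])[:,:2]
def blobs(m,amin):
    n,l,s,_=cv2.connectedComponentsWithStats(m.astype(np.uint8))
    for i in range(1,n):
        if s[i,4]>=amin:
            k=cv2.findContours((l==i).astype(np.uint8),cv2.RETR_EXTERNAL,cv2.CHAIN_APPROX_NONE)[0][0][:,0]
            yield s[i],k
def rect(p):
    """world contour -> centre, long, short, yaw of the long side (deg)"""
    r=cv2.minAreaRect(p.astype(np.float32)); (w,h),a=r[1],r[2]
    if w<h: w,h,a=h,w,a+90
    return np.round([*r[0],w,h,(a+90)%180-90],1)
def masks(im):
    hsv=cv2.cvtColor(im,cv2.COLOR_BGR2HSV).astype(int)
    return (hsv[...,1]>60)&(hsv[...,0]>8)&(hsv[...,0]<28)&(hsv[...,2]>90), (hsv[...,1]<40)&(hsv[...,2]>110)
E
python3 - <<'E'
from h import *
im=cv2.imread("pics/top0.png");c=manip.get_calibration("top")
w,s=masks(im)
for nm,m,z,a in(("wood",w,14,800),("steel",s,44,60)):
    for st,k in blobs(m,a):
        if st[1]<60 or st[0]>540 or st[1]>300: continue
        print(nm,st,rect(ray(c,k,z)), "z0" ,rect(ray(c,k,4))[:2])
E
```

```text
wood [ 266   91  103   51 3889] [655.1   7.7 201.6  78.9  83.4] z0 [657.7   7.7]
wood [ 153  127   78   51 3494] [579.4 257.8 148.6  93.1 -85.6] z0 [580.9 261.2]
wood [ 397  135  104   55 3912] [ 565.3 -258.6  202.8   82.7   81.9] z0 [ 566.6 -262.2]
wood [  27  227   92   96 4590] [340.  485.3 156.7 133.3  22.6] z0 [338.3 491.8]
steel [  0 113  11   9  80] [637.8 599.3  18.6  15.3 -88.3] z0 [647.5 633.2]
steel [  0 137  10  26 238] [575.8 598.4  47.8  16.7   1.7] z0 [581.9 632.2]
steel [422 152   9   9  68] [ 572.3 -204.    15.7   15.6  -89.4] z0 [ 578.3 -215.9]
steel [352 195  15  40 244] [457.3 -74.5  77.9  11.7 -14.8] z0 [456.7 -79.1]
steel [308 198  35  36 558] [455.2  -9.2  61.3  37.5 -42. ] z0 [454.5 -10. ]
steel [265 203  28  34 165] [450.1  73.   73.2  23.1  44.3] z0 [449.1  76.8]
steel [   0  211   35  121 3852] [348.  568.6 224.5  63.    1.6] z0 [341.3 600.7]
steel [381 210  31  35 662] [ 435.9 -145.8   60.9   45.1  -17.9] z0 [ 434.1 -154.4]
steel [227 219  26  23 380] [426.7 153.7  47.5  41.9 -89.6] z0 [424.4 162.2]
steel [ 149  244   53   45 1086] [361.8 274.6  97.9  43.5  52.4] z0 [355.8 289.9]
steel [449 245  38  32 823] [ 371.3 -284.8   72.9   57.9   75.8] z0 [ 365.9 -301.3]
steel [357 277  46  36 518] [ 300.1 -113.8  100.6   21.1  -49.7] z0 [ 290.6 -120.6]
```

>>> apply_moves:
  moves:
    - {"dx": 0.021, "dy": 0.034}
    - {"dx": 0.021, "dy": 0.034}
    - {"dx": 0.021, "dy": 0.034}
    - {"dx": 0.021, "dy": 0.034}
    - {"dx": 0.021, "dy": 0.034}
  newtons: 50

```text
$.moves[0]: bad value
```

>>> apply_moves:
  moves:
    - {"dx": 0.021, "dy": 0.034}
    - {"dx": 0, "dy": 0}
    - {"dx": 0}

```text
$.moves[0]: bad value
```

Run:
```python
from h import *
c=manip.get_calibration("wrist");im=manip.read_camera("wrist");cv2.imwrite("pics/w1.png",im)
o=manip.observe();print(o["eef_pos"],o["ee_rot"],-c["R"].T@c["t"],c["R"],c["fx"],c["cx"],c["cy"])
w,s=masks(im)
for st,k in blobs(s,200): print(st,rect(ray(c,k,44)))
```

```text
[ 241.54106695 -493.88753176  230.82115236] [-5.04098251e-04  9.74256268e-01  2.25442827e-01 -3.80994259e-05] [ 313.62528076 -458.51189602  373.13405874] [[ 4.39639278e-01 -8.98174376e-01 -3.07835384e-04]
 [-8.53798348e-01 -4.18024405e-01  3.10296597e-01]
 [-2.78829136e-01 -1.36155743e-01 -9.50639746e-01]] 317.20995799217343 317.751807780069 201.2723861923949
[  414     0   226   140 22625] [ 449.  -633.1  231.4  119.1  -81.4]
[175 261  42  58 715] [  53.3 -420.6   92.9   21.    -1.8]
[420 262  42  57 691] [ 183.9 -688.    91.    21.4   53.6]
[482 387  28  13 255] [  77.8 -844.8   37.3   21.4  -63.9]
```

View pics/w1.png

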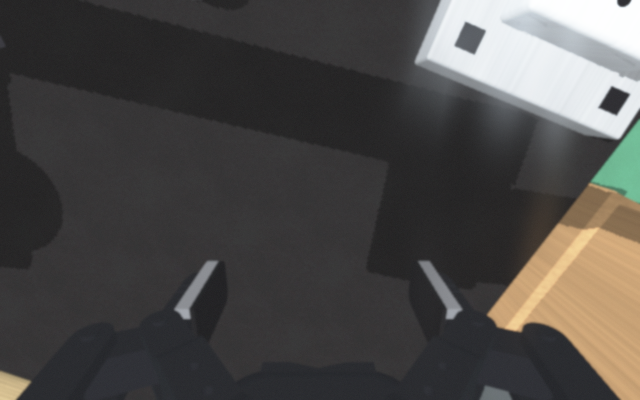

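The call was refused with "bad value", so each row probably needs all its keys. The wrist view shows only the pads at about (205,285) and (435,285), with no parts under the gripper yet.

>>> apply_moves:
  moves:
    - {"dx": 0.021, "dy": 0.034, "dz": 0, "wx": 0, "wy": 0, "wz": 0, "jaw": -1}
    - {"dx": 0.021, "dy": 0.034, "dz": 0, "wx": 0, "wy": 0, "wz": 0, "jaw": -1}
    - {"dx": 0.021, "dy": 0.034, "dz": 0, "wx": 0, "wy": 0, "wz": 0, "jaw": -1}
    - {"dx": 0.021, "dy": 0.034, "dz": 0, "wx": 0, "wy": 0, "wz": 0, "jaw": -1}
    - {"dx": 0.021, "dy": 0.034, "dz": 0, "wx": 0, "wy": 0, "wz": 0, "jaw": -1}
  newtons: 50

```text
t: 0.57
eef_pos: [347.0, -322.4, 231.1]
ee_rot: [-0.0, 0.974, 0.225, -0.0]
ft_force: [0.2, 0.0, -0.2]
opening: 85.6
gripper_force: 0.0
```

>>> apply_moves:
  moves:
    - {"dx": 0.021, "dy": 0.034, "dz": 0, "wx": 0, "wy": 0, "wz": 0, "jaw": -1}
    - {"dx": 0, "dy": 0, "dz": 0, "wx": 0, "wy": 0, "wz": 0, "jaw": -1}
    - {"dx": 0, "dy": 0, "dz": 0, "wx": 0, "wy": 0, "wz": 0, "jaw": -1}

```text
t: 0.82
eef_pos: [368.5, -288.3, 231.4]
ee_rot: [0.0, 0.974, 0.227, 0.0]
ft_force: [0.1, -0.9, -0.5]
opening: 85.5
gripper_force: 0.0
```

Run:
```python
from h import *
c=manip.get_calibration("wrist");im=manip.read_camera("wrist");cv2.imwrite("pics/w2.png",im)
o=manip.observe();print(o["t"],o["eef_pos"],o["ee_rot"],-c["R"].T@c["t"])
w,s=masks(im)
for st,k in blobs(s,200): print(st,rect(ray(c,k,44)))
for st,k in blobs(w,2000): print(st,rect(ray(c,k,14)))
```

```text
0.8667 [ 367.96383387 -289.58002852  231.3402333 ] [ 1.80363312e-04  9.73999454e-01  2.26550272e-01 -6.90695647e-05] [ 440.36151556 -252.48017426  373.83387638]
[145   0  37  39 645] [441.2 -93.6  43.8  12.4 -14.9]
[  499     4   141   293 21082] [ 473.  -536.5  324.8  151.9   43.8]
[ 184   11   76   79 3030] [ 434.8 -153.1   62.4   45.9  -16.8]
[ 127  145   81   35 1489] [ 312.  -139.8   84.5   19.9  -50.1]
[ 295  145   55   59 1972] [ 372.5 -291.6   63.2   57.9   26.3]
[    0   230   118   170 10923] [ 35.6 -81.5 263.  133.3   9.1]
[174 261  43  58 759] [ 179.7 -215.7   93.    22.1   -1.9]
[420 261  42  58 723] [ 311.4 -483.1   92.1   21.5   54.2]
[ 332    0  156   98 6893] [ 522.5 -314.1  154.3   91.1  -63.7]
[ 595  323   45   77 2113] [ 300.  -803.7  144.3   60.8   43.8]
```

View pics/w2.png

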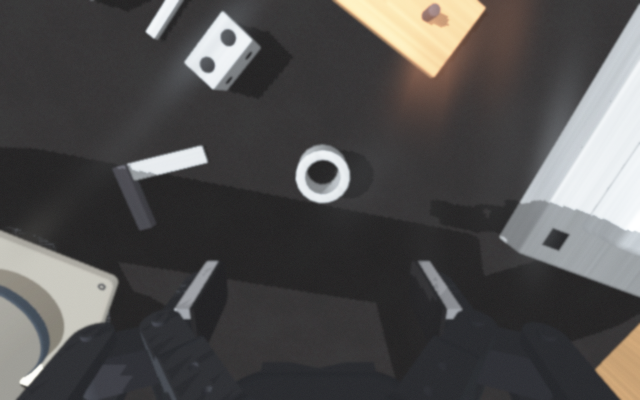

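Bush is at image (322,175), giving about (370,-293). The TCP is almost above it.

>>> apply_moves:
  moves:
    - {"dx": 0.002, "dy": -0.003, "dz": -0.04, "wx": 0, "wy": 0, "wz": 0, "jaw": -1}
    - {"dx": 0, "dy": 0, "dz": -0.04, "wx": 0, "wy": 0, "wz": 0, "jaw": -1}
    - {"dx": 0, "dy": 0, "dz": -0.04, "wx": 0, "wy": 0, "wz": 0, "jaw": -1}
    - {"dx": 0, "dy": 0, "dz": -0.04, "wx": 0, "wy": 0, "wz": 0, "jaw": -1}
    - {"dx": 0, "dy": 0, "dz": 0, "wx": 0, "wy": 0, "wz": 0, "jaw": -1}

```text
t: 1.28
eef_pos: [366.0, -291.4, 65.2]
ee_rot: [-0.005, 0.975, 0.224, -0.003]
ft_force: [-1.4, 1.4, -0.6]
opening: 85.3
gripper_force: 0.0
```

>>> apply_moves:
  moves:
    - {"dx": 0, "dy": 0, "dz": -0.03, "wx": 0, "wy": 0, "wz": 0, "jaw": -1}
    - {"dx": 0, "dy": 0, "dz": -0.028, "wx": 0, "wy": 0, "wz": 0, "jaw": -1}
    - {"dx": 0, "dy": 0, "dz": 0, "wx": 0, "wy": 0, "wz": 0, "jaw": -1}

```text
t: 1.53
eef_pos: [367.9, -292.9, 11.1]
ee_rot: [-0.002, 0.974, 0.225, -0.001]
ft_force: [-1.1, 1.4, 0.7]
opening: 85.5
gripper_force: 0.0
```

>>> apply_moves:
  moves:
    - {"dx": 0, "dy": 0, "dz": 0, "wx": 0, "wy": 0, "wz": 0, "jaw": 1}
    - {"dx": 0, "dy": 0, "dz": 0, "wx": 0, "wy": 0, "wz": 0, "jaw": 1}
    - {"dx": 0, "dy": 0, "dz": 0, "wx": 0, "wy": 0, "wz": 0, "jaw": 1}
    - {"dx": 0, "dy": 0, "dz": 0, "wx": 0, "wy": 0, "wz": 0, "jaw": 1}
    - {"dx": 0, "dy": 0, "dz": 0, "wx": 0, "wy": 0, "wz": 0, "jaw": 1}

```text
t: 1.95
eef_pos: [370.4, -294.5, 15.8]
ee_rot: [0.002, 0.974, 0.225, 0.001]
ft_force: [-0.7, -0.8, 5.9]
opening: 55.6
gripper_force: 52.5
```

>>> apply_moves:
  moves:
    - {"dx": 0, "dy": 0, "dz": 0, "wx": 0, "wy": 0, "wz": 0, "jaw": 1}
    - {"dx": 0, "dy": 0, "dz": 0, "wx": 0, "wy": 0, "wz": 0, "jaw": 1}

```text
t: 2.12
eef_pos: [370.3, -294.4, 15.7]
ee_rot: [0.002, 0.974, 0.225, 0.001]
ft_force: [-2.0, -1.1, 6.8]
opening: 55.9
gripper_force: 52.5
```

>>> apply_moves:
  moves:
    - {"dx": 0, "dy": 0, "dz": 0.035, "wx": 0, "wy": 0, "wz": 0, "jaw": 1}
    - {"dx": 0, "dy": 0, "dz": 0.04, "wx": 0, "wy": 0, "wz": 0, "jaw": 1}
    - {"dx": 0.025, "dy": 0.01, "dz": 0.03, "wx": 0, "wy": 0, "wz": 0, "jaw": 1}
    - {"dx": 0.035, "dy": 0.014, "dz": 0, "wx": 0, "wy": 0, "wz": 0, "jaw": 1}
    - {"dx": 0.035, "dy": 0.014, "dz": 0, "wx": 0, "wy": 0, "wz": 0, "jaw": 1}

```text
t: 2.53
eef_pos: [466.5, -255.9, 122.8]
ee_rot: [0.003, 0.975, 0.224, 0.002]
ft_force: [0.6, -0.3, -3.9]
opening: 55.7
gripper_force: 57.8
```

>>> apply_moves:
  moves:
    - {"dx": 0.035, "dy": 0.014, "dz": 0, "wx": 0, "wy": 0, "wz": 0, "jaw": 1}
    - {"dx": 0.02, "dy": 0.01, "dz": 0, "wx": 0, "wy": 0, "wz": 0, "jaw": 1}
    - {"dx": 0, "dy": 0, "dz": 0, "wx": 0, "wy": 0, "wz": 0, "jaw": 1}
    - {"dx": 0, "dy": 0, "dz": 0, "wx": 0, "wy": 0, "wz": 0, "jaw": 1}

```text
t: 2.87
eef_pos: [520.5, -230.4, 119.4]
ee_rot: [0.0, 0.974, 0.227, 0.0]
ft_force: [-0.1, -0.5, -4.0]
opening: 56.0
gripper_force: 57.7
```

Run:
```python
from h import *
c=manip.get_calibration("wrist");im=manip.read_camera("wrist");cv2.imwrite("pics/w3.png",im)
o=manip.observe();print(o["t"],o["eef_pos"],o["ee_rot"],o["opening"],-c["R"].T@c["t"])
w,s=masks(im)
for st,k in blobs(s,200): print(st,rect(ray(c,k,130)))
for st,k in blobs(w,2000): print(st,rect(ray(c,k,12)))
```

```text
2.9167 [ 519.58569464 -230.80687547  119.23365737] [2.49528555e-04 9.74131336e-01 2.25982469e-01 4.50679660e-05] 55.64187917794959 [ 592.33046054 -194.61901685  261.79367481]
[309 115  27  28 562] [ 5.824e+02 -2.017e+02  1.050e+01  1.050e+01  5.000e-01]
[   0  116   85   73 4009] [521.6 -94.7  42.1  24.6 -42.2]
[  92  146   64   79 1454] [ 523.  -135.3   43.5    6.4  -14.8]
[  251   200   135   151 14597] [ 518.  -231.7   81.2   64.1   24.7]
[ 134  204   97   97 4230] [ 503.6 -169.    50.5   22.5  -16.9]
[ 554  249   86  151 7491] [ 549.1 -374.4   95.7   42.6   43.7]
[225 252  30  51 604] [ 503.8 -196.5   29.3    7.7    7. ]
[381 252  31  51 613] [ 537.  -264.1   29.5    7.7   45.5]
[ 78 340  30  21 289] [ 432.1 -143.8   19.4    7.5  -23.1]
[  246    44   258   221 25231] [ 580.5 -263.1  201.4  110.8   82. ]
```

View pics/w3.png

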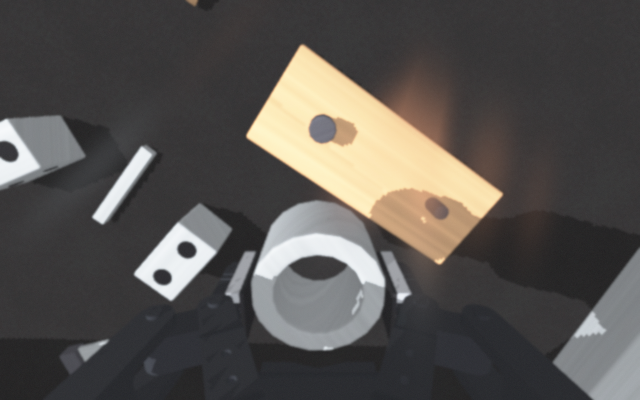

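The bush is held with its bore at about (318,305). The thick post top is at (322,129), the thin post at (436,208), and the board corners are at (302,44), (247,136), (438,264), (502,195).

Run:
```python
from h import *
c=manip.get_calibration("wrist");im=cv2.imread("pics/w3.png")
k=ray(c,[[302,44],[247,136],[438,264],[502,195]],12);print(k,k.mean(0),np.linalg.norm(k-np.roll(k,1,0),axis=1))
print("thick",ray(c,[322.5,129],36),"thin",ray(c,[431,204],36))
hsv=cv2.cvtColor(im,cv2.COLOR_BGR2HSV)
print("ring top outer approx", rect(ray(c,[[252,285],[318,235],[384,285],[318,350]],147)), ray(c,[[318,235],[318,350],[252,290],[384,290]],147), "bore",ray(c,[[273,292],[361,292],[317,255],[317,335]],147))
```

```text
[[ 619.37878876 -169.38478658]
 [ 542.1591956  -158.67166047]
 [ 512.93341531 -352.7510606 ]
 [ 590.15974889 -365.18560561]] [ 566.15778714 -261.49827831] [197.96896985  77.95919855 196.26757192  78.22099787]
thick [[ 574.52309872 -207.5497358 ]] thin [[ 561.03015944 -305.1967674 ]]
ring top outer approx [ 521.1 -227.2   43.4   42.6  -13.4] [[ 545.5208008  -218.04155035]
 [ 495.02678062 -242.84210102]
 [ 510.87472848 -204.30853731]
 [ 535.16075991 -253.89999594]] bore [[ 513.84623207 -212.58322981]
 [ 530.07315588 -245.71916959]
 [ 537.47165692 -221.54667935]
 [ 502.20578875 -238.82496862]]
```

>>> apply_moves:
  moves:
    - {"dx": 0.027, "dy": 0.011, "dz": 0, "wx": 0, "wy": 0, "wz": 0, "jaw": 1}
    - {"dx": 0.027, "dy": 0.011, "dz": 0, "wx": 0, "wy": 0, "wz": 0, "jaw": 1}
    - {"dx": 0, "dy": 0, "dz": -0.03, "wx": 0, "wy": 0, "wz": 0, "jaw": 1}
    - {"dx": 0, "dy": 0, "dz": -0.01, "wx": 0, "wy": 0, "wz": 0, "jaw": 1}
    - {"dx": 0, "dy": 0, "dz": 0, "wx": 0, "wy": 0, "wz": 0, "jaw": 1}

```text
t: 3.33
eef_pos: [571.0, -208.8, 76.0]
ee_rot: [-0.002, 0.974, 0.225, -0.002]
ft_force: [-0.7, 0.1, -3.8]
opening: 55.4
gripper_force: 57.6
```

Run:
```python
from workcell import manip
import cv2
o=manip.observe();print(o["eef_pos"],"to go",574.4-1.4-o["eef_pos"][0],-207.2-1.1-o["eef_pos"][1])
```

```text
[ 570.96414293 -208.75017382   76.00659397] to go 2.035857068522887 0.4501738207524397
```

>>> apply_moves:
  moves:
    - {"dx": 0.001, "dy": 0, "dz": -0.02, "wx": 0, "wy": 0, "wz": 0, "jaw": 1}
    - {"dx": 0, "dy": 0, "dz": -0.015, "wx": 0, "wy": 0, "wz": 0, "jaw": 1}
    - {"dx": 0, "dy": 0, "dz": -0.005, "wx": 0, "wy": 0, "wz": 0, "jaw": 1}
    - {"dx": 0, "dy": 0, "dz": -0.003, "wx": 0, "wy": 0, "wz": 0, "jaw": 1}
    - {"dx": 0, "dy": 0, "dz": 0, "wx": 0, "wy": 0, "wz": 0, "jaw": 1}

```text
t: 3.75
eef_pos: [574.1, -209.6, 35.9]
ee_rot: [0.0, 0.974, 0.225, -0.0]
ft_force: [-0.4, 0.0, -4.2]
opening: 55.4
gripper_force: 57.6
```

>>> apply_moves:
  moves:
    - {"dx": 0, "dy": 0, "dz": -0.003, "wx": 0, "wy": 0, "wz": 0, "jaw": 1}
    - {"dx": 0, "dy": 0, "dz": 0, "wx": 0, "wy": 0, "wz": 0, "jaw": 1}
    - {"dx": 0, "dy": 0, "dz": 0, "wx": 0, "wy": 0, "wz": 0, "jaw": 1}

```text
t: 4.0
eef_pos: [574.8, -209.3, 33.0]
ee_rot: [0.0, 0.974, 0.225, 0.0]
ft_force: [-0.1, 0.9, -4.1]
opening: 55.4
gripper_force: 57.6
```

>>> apply_moves:
  moves:
    - {"dx": -0.001, "dy": 0.001, "dz": -0.002, "wx": 0, "wy": 0, "wz": 0, "jaw": 1}
    - {"dx": 0, "dy": 0, "dz": -0.002, "wx": 0, "wy": 0, "wz": 0, "jaw": 1}
    - {"dx": 0, "dy": 0, "dz": 0, "wx": 0, "wy": 0, "wz": 0, "jaw": 1}

```text
t: 4.25
eef_pos: [573.4, -207.9, 28.0]
ee_rot: [-0.0, 0.974, 0.226, -0.0]
ft_force: [0.8, -0.0, -4.9]
opening: 55.7
gripper_force: 57.6
```

>>> apply_moves:
  moves:
    - {"dx": 0, "dy": 0, "dz": -0.002, "wx": 0, "wy": 0, "wz": 0, "jaw": 1}
    - {"dx": 0, "dy": 0, "dz": 0, "wx": 0, "wy": 0, "wz": 0, "jaw": 1}

```text
t: 4.42
eef_pos: [573.5, -207.9, 27.8]
ee_rot: [0.0, 0.974, 0.226, 0.0]
ft_force: [-6.0, 3.6, 12.5]
opening: 55.4
gripper_force: 59.5
```

>>> apply_moves:
  moves:
    - {"dx": 0, "dy": 0, "dz": 0, "wx": 0, "wy": 0, "wz": 0, "jaw": -1}
    - {"dx": 0, "dy": 0, "dz": 0, "wx": 0, "wy": 0, "wz": 0, "jaw": -1}
    - {"dx": 0, "dy": 0, "dz": 0, "wx": 0, "wy": 0, "wz": 0, "jaw": -1}
    - {"dx": 0, "dy": 0, "dz": 0.003, "wx": 0, "wy": 0, "wz": 0, "jaw": -1}
    - {"dx": 0, "dy": 0, "dz": 0, "wx": 0, "wy": 0, "wz": 0, "jaw": -1}

```text
t: 4.83
eef_pos: [573.9, -208.3, 29.7]
ee_rot: [0.0, 0.974, 0.225, 0.0]
ft_force: [-0.4, -0.1, 0.0]
opening: 85.7
gripper_force: 0.0
```

>>> apply_moves:
  moves:
    - {"dx": 0, "dy": 0, "dz": 0.04, "wx": 0, "wy": 0, "wz": 0, "jaw": -1}
    - {"dx": 0, "dy": 0, "dz": 0.04, "wx": 0, "wy": 0, "wz": 0, "jaw": -1}
    - {"dx": 0, "dy": 0, "dz": 0.04, "wx": 0, "wy": 0, "wz": 0, "jaw": -1}
    - {"dx": -0.0147, "dy": 0.0363, "dz": 0, "wx": 0, "wy": 0, "wz": 2, "jaw": -1}
    - {"dx": -0.0147, "dy": 0.0363, "dz": 0, "wx": 0, "wy": 0, "wz": 2, "jaw": -1}

```text
t: 5.25
eef_pos: [545.9, -136.7, 151.8]
ee_rot: [0.002, 0.966, 0.259, 0.002]
ft_force: [0.8, 1.0, -0.6]
opening: 85.9
gripper_force: 0.0
```

>>> apply_moves:
  moves:
    - {"dx": -0.0147, "dy": 0.0363, "dz": 0, "wx": 0, "wy": 0, "wz": 2, "jaw": -1}
    - {"dx": -0.0147, "dy": 0.0363, "dz": 0, "wx": 0, "wy": 0, "wz": 2, "jaw": -1}
    - {"dx": -0.0147, "dy": 0.0363, "dz": 0, "wx": 0, "wy": 0, "wz": 2, "jaw": -1}
    - {"dx": -0.0147, "dy": 0.0363, "dz": 0, "wx": 0, "wy": 0, "wz": 2, "jaw": -1}
    - {"dx": -0.0147, "dy": 0.0363, "dz": 0, "wx": 0, "wy": 0, "wz": 2, "jaw": -1}

```text
t: 5.67
eef_pos: [469.8, 47.4, 149.5]
ee_rot: [0.0, 0.939, 0.343, 0.0]
ft_force: [0.9, 0.9, -0.4]
opening: 85.5
gripper_force: 0.0
```

>>> apply_moves:
  moves:
    - {"dx": -0.0147, "dy": 0.0363, "dz": 0, "wx": 0, "wy": 0, "wz": 2, "jaw": -1}
    - {"dx": -0.0147, "dy": 0.0363, "dz": 0, "wx": 0, "wy": 0, "wz": 2, "jaw": -1}
    - {"dx": -0.0147, "dy": 0.0363, "dz": 0, "wx": 0, "wy": 0, "wz": 2, "jaw": -1}
    - {"dx": 0, "dy": 0, "dz": 0, "wx": 0, "wy": 0, "wz": 0, "jaw": -1}
    - {"dx": 0, "dy": 0, "dz": 0, "wx": 0, "wy": 0, "wz": 0, "jaw": -1}

```text
t: 6.08
eef_pos: [425.8, 156.7, 149.6]
ee_rot: [0.0, 0.919, 0.393, 0.0]
ft_force: [0.5, -0.7, 0.5]
opening: 85.5
gripper_force: 0.0
```

Run:
```python
from h import *
c=manip.get_calibration("wrist");im=manip.read_camera("wrist");cv2.imwrite("pics/w4.png",im)
o=manip.observe();print(o["t"],o["eef_pos"],o["ee_rot"],o["q"],-c["R"].T@c["t"])
w,s=masks(im)
for st,k in blobs(s,200): print(st,rect(ray(c,k,38)))
t=manip.read_camera("top");cv2.imwrite("pics/w4t.png",np.vstack([cv2.resize(im,(560,350)),cv2.resize(t[110:280,200:560],(560,245))]))
```

```text
6.1333 [426.48987021 155.52026981 149.50645468] [1.97928088e-04 9.19906427e-01 3.92137789e-01 2.83335881e-04] [ 1.64619092e-01  1.37636402e-01 -3.49988764e-01  1.08252705e+00
 -2.50883355e-04  2.50030288e+00] [481.23367453 214.78426135 292.03171511]
[ 111   86   87  121 6583] [363.1 275.6  95.4  48.8  52.5]
[226 149  23  24 256] [400.9 224.7  19.1  17.8  42.4]
[ 292  162   53   59 2061] [430.1 160.4  50.5  43.5  44.9]
[376 188  33  75 700] [454.7  93.5  69.1  22.7  45.1]
[174 261  44  58 806] [283.3 172.6  72.1  17.   17.8]
[ 419  261  109   62 3077] [466.7  -9.6 111.   61.8 -47.9]
[625 319  15  40 399] [ 548.3 -163.7   49.3   13.2   63.8]
[488 387  25  13 222] [ 416.4 -131.1   28.2   16.5  -43.8]
```

View pics/w4t.png

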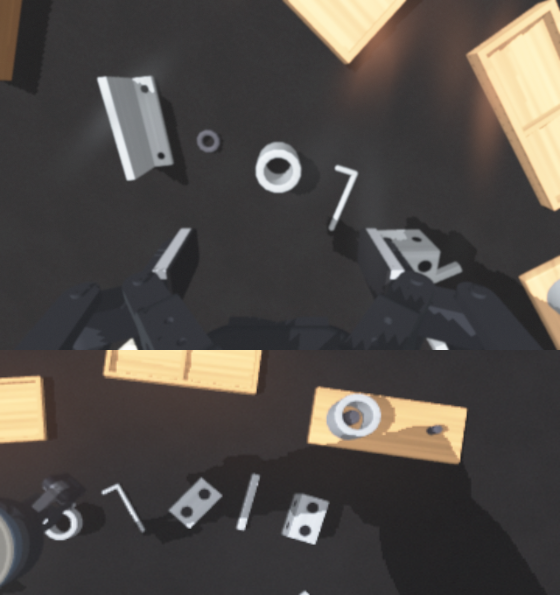

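The top part of the view shows the large bush seated on the thick post. The small bush is at (278,167) in the preview, about (427.7,157.9) in the world, with the hex key to its right.

>>> apply_moves:
  moves:
    - {"dx": 0.001, "dy": 0.002, "dz": -0.035, "wx": 0, "wy": 0, "wz": 0, "jaw": -0.4}
    - {"dx": 0, "dy": 0, "dz": -0.04, "wx": 0, "wy": 0, "wz": 0, "jaw": -0.4}
    - {"dx": 0, "dy": 0, "dz": -0.035, "wx": 0, "wy": 0, "wz": 0, "jaw": -0.4}
    - {"dx": 0, "dy": 0, "dz": 0, "wx": 0, "wy": 0, "wz": 0, "jaw": -0.4}
    - {"dx": 0, "dy": 0, "dz": 0, "wx": 0, "wy": 0, "wz": 0, "jaw": -0.4}

```text
t: 6.6
eef_pos: [427.2, 155.6, 38.7]
ee_rot: [-0.0, 0.921, 0.39, -0.002]
ft_force: [-0.4, -0.7, 1.0]
opening: 59.7
gripper_force: 0.0
```

>>> apply_moves:
  moves:
    - {"dx": 0, "dy": 0.002, "dz": -0.015, "wx": 0, "wy": 0, "wz": 0, "jaw": -0.4}
    - {"dx": 0, "dy": 0, "dz": -0.009, "wx": 0, "wy": 0, "wz": 0, "jaw": -0.4}
    - {"dx": 0, "dy": 0, "dz": 0, "wx": 0, "wy": 0, "wz": 0, "jaw": -0.4}
    - {"dx": 0, "dy": 0, "dz": 0, "wx": 0, "wy": 0, "wz": 0, "jaw": 1}
    - {"dx": 0, "dy": 0, "dz": 0, "wx": 0, "wy": 0, "wz": 0, "jaw": 1}

```text
t: 7.02
eef_pos: [428.3, 158.8, 16.8]
ee_rot: [0.0, 0.92, 0.391, 0.001]
ft_force: [-1.8, -1.1, 5.9]
opening: 42.9
gripper_force: 49.8
```

>>> apply_moves:
  moves:
    - {"dx": 0, "dy": 0, "dz": 0, "wx": 0, "wy": 0, "wz": 0, "jaw": 1}
    - {"dx": 0, "dy": 0, "dz": 0, "wx": 0, "wy": 0, "wz": 0, "jaw": 1}
    - {"dx": 0, "dy": 0, "dz": 0, "wx": 0, "wy": 0, "wz": 0, "jaw": 1}

```text
t: 7.27
eef_pos: [428.3, 158.8, 16.8]
ee_rot: [0.0, 0.92, 0.391, 0.001]
ft_force: [-0.9, -1.5, 5.4]
opening: 42.8
gripper_force: 49.8
```

>>> apply_moves:
  moves:
    - {"dx": 0, "dy": 0, "dz": 0.035, "wx": 0, "wy": 0, "wz": 0, "jaw": 1}
    - {"dx": 0, "dy": 0, "dz": 0.04, "wx": 0, "wy": 0, "wz": 0, "jaw": 1}
    - {"dx": 0, "dy": 0, "dz": 0.035, "wx": 0, "wy": 0, "wz": 0, "jaw": 1}
    - {"dx": 0.0068, "dy": -0.037, "dz": 0, "wx": 0, "wy": 0, "wz": 0, "jaw": 1}
    - {"dx": 0.0068, "dy": -0.04, "dz": 0, "wx": 0, "wy": 0, "wz": 0, "jaw": 1}

```text
t: 7.68
eef_pos: [442.5, 82.6, 128.7]
ee_rot: [0.001, 0.919, 0.394, 0.003]
ft_force: [0.8, -0.4, -3.2]
opening: 42.8
gripper_force: 52.5
```

>>> apply_moves:
  moves:
    - {"dx": 0.0068, "dy": -0.04, "dz": 0, "wx": 0, "wy": 0, "wz": 0, "jaw": 1}
    - {"dx": 0.0068, "dy": -0.04, "dz": 0, "wx": 0, "wy": 0, "wz": 0, "jaw": 1}
    - {"dx": 0.0068, "dy": -0.04, "dz": 0, "wx": 0, "wy": 0, "wz": 0, "jaw": 1}
    - {"dx": 0.0068, "dy": -0.04, "dz": 0, "wx": 0, "wy": 0, "wz": 0, "jaw": 1}
    - {"dx": 0.0068, "dy": -0.04, "dz": 0, "wx": 0, "wy": 0, "wz": 0, "jaw": 1}

```text
t: 8.1
eef_pos: [475.1, -120.2, 126.5]
ee_rot: [0.0, 0.92, 0.391, 0.0]
ft_force: [1.0, 0.4, -3.2]
opening: 42.7
gripper_force: 52.5
```

>>> apply_moves:
  moves:
    - {"dx": 0.0068, "dy": -0.04, "dz": 0, "wx": 0, "wy": 0, "wz": 0, "jaw": 1}
    - {"dx": 0.0068, "dy": -0.04, "dz": 0, "wx": 0, "wy": 0, "wz": 0, "jaw": 1}
    - {"dx": 0.0068, "dy": -0.04, "dz": 0, "wx": 0, "wy": 0, "wz": 0, "jaw": 1}
    - {"dx": 0.0068, "dy": -0.04, "dz": 0, "wx": 0, "wy": 0, "wz": 0, "jaw": 1}
    - {"dx": 0.0068, "dy": -0.04, "dz": 0, "wx": 0, "wy": 0, "wz": 0, "jaw": 1}

```text
t: 8.52
eef_pos: [509.0, -320.3, 126.4]
ee_rot: [0.0, 0.92, 0.391, 0.0]
ft_force: [0.9, 0.7, -2.5]
opening: 42.6
gripper_force: 52.5
```

>>> apply_moves:
  moves:
    - {"dx": 0.007, "dy": -0.04, "dz": 0, "wx": 0, "wy": 0, "wz": 0, "jaw": 1}
    - {"dx": 0, "dy": 0, "dz": 0, "wx": 0, "wy": 0, "wz": 0, "jaw": 1}
    - {"dx": 0, "dy": 0, "dz": 0, "wx": 0, "wy": 0, "wz": 0, "jaw": 1}

```text
t: 8.77
eef_pos: [515.8, -360.3, 125.2]
ee_rot: [-0.0, 0.921, 0.39, -0.0]
ft_force: [0.1, 1.4, -2.2]
opening: 42.2
gripper_force: 52.6
```

Run:
```python
from h import *
c=manip.get_calibration("wrist");im=manip.read_camera("wrist");cv2.imwrite("pics/w5.png",im)
o=manip.observe();print(o["t"],o["eef_pos"],o["ee_rot"],o["opening"])
w,s=masks(im)
for st,k in blobs(s,200): print(st,rect(ray(c,k,o["eef_pos"][2]+21)))
np.save("c5.npy",c,allow_pickle=True)
```

```text
8.8167 [ 515.72521934 -358.71052722  125.39930268] [-3.95818511e-04  9.20595316e-01  3.90517729e-01 -1.00545217e-04] 42.627237339116036
[ 167    0   98   37 2376] [ 565.1 -260.7   32.3   10.8  -44.1]
[   0   22  101   96 6427] [ 504.7 -225.3   41.8   27.5  -17.3]
[  433   178   207   222 26166] [ 601.1 -453.9  122.4   84.3  -77.3]
[ 270  216   97  114 8327] [ 520.5 -355.9   55.9   42.3   45.9]
[245 249  25  50 602] [ 502.1 -336.    25.4    6.5   29.9]
[366 249  26  51 618] [ 540.6 -373.6   25.9    7.1   60.4]
[421 362  38  38 869] [ 517.1 -439.5   31.2   15.    81.3]
```

View pics/w5.png

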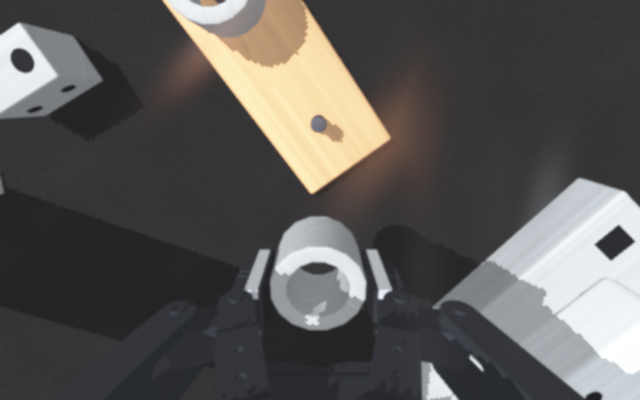

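Thin post top is at (318,123) and the held bush's ring is centred near (318,289).

Run:
```python
from h import *
c=manip.get_calibration("wrist")
print(ray(c,[318,123],36), ray(c,[[385,138],[315,193]],12), ray(c,[[288,288],[349,288],[318,263],[318,318]],146.4))
```

```text
[[ 559.83526887 -313.48461106]] [[ 588.91948097 -360.21939658]
 [ 516.98406444 -354.26743281]] [[ 506.58003053 -349.41484897]
 [ 525.97730781 -368.15309687]
 [ 524.74471402 -349.69605673]
 [ 505.10270112 -370.04184983]]
```

>>> apply_moves:
  moves:
    - {"dx": 0.0216, "dy": 0.0224, "dz": 0, "wx": 0, "wy": 0, "wz": 0, "jaw": 1}
    - {"dx": 0.0216, "dy": 0.0224, "dz": 0, "wx": 0, "wy": 0, "wz": 0, "jaw": 1}
    - {"dx": 0, "dy": 0, "dz": -0.035, "wx": 0, "wy": 0, "wz": 0, "jaw": 1}
    - {"dx": 0, "dy": 0, "dz": -0.015, "wx": 0, "wy": 0, "wz": 0, "jaw": 1}
    - {"dx": 0, "dy": 0, "dz": 0, "wx": 0, "wy": 0, "wz": 0, "jaw": 1}

```text
t: 9.23
eef_pos: [558.0, -310.0, 72.6]
ee_rot: [-0.003, 0.92, 0.392, -0.001]
ft_force: [0.4, 1.3, -3.4]
opening: 42.8
gripper_force: 52.6
```

>>> apply_moves:
  moves:
    - {"dx": 0, "dy": 0, "dz": 0, "wx": 0, "wy": 0, "wz": 0, "jaw": 1}

```text
t: 9.32
eef_pos: [559.1, -311.8, 75.7]
ee_rot: [-0.001, 0.92, 0.392, -0.0]
ft_force: [0.5, -0.1, -1.9]
opening: 42.7
gripper_force: 52.6
```

Target TCP is about (559,-314). I'll nudge it and lower.

>>> apply_moves:
  moves:
    - {"dx": 0, "dy": -0.001, "dz": -0.02, "wx": 0, "wy": 0, "wz": 0, "jaw": 1}
    - {"dx": 0, "dy": -0.001, "dz": -0.015, "wx": 0, "wy": 0, "wz": 0, "jaw": 1}
    - {"dx": 0, "dy": 0, "dz": -0.005, "wx": 0, "wy": 0, "wz": 0, "jaw": 1}
    - {"dx": 0, "dy": 0, "dz": -0.003, "wx": 0, "wy": 0, "wz": 0, "jaw": 1}
    - {"dx": 0, "dy": 0, "dz": 0, "wx": 0, "wy": 0, "wz": 0, "jaw": 1}

```text
t: 9.73
eef_pos: [559.6, -315.5, 33.3]
ee_rot: [0.0, 0.92, 0.391, 0.0]
ft_force: [-0.7, -0.3, -2.2]
opening: 42.6
gripper_force: 52.6
```

>>> apply_moves:
  moves:
    - {"dx": 0, "dy": 0, "dz": -0.001, "wx": 0, "wy": 0, "wz": 0, "jaw": 1}
    - {"dx": 0, "dy": 0, "dz": 0, "wx": 0, "wy": 0, "wz": 0, "jaw": 1}

```text
t: 9.9
eef_pos: [559.8, -315.6, 32.4]
ee_rot: [0.001, 0.92, 0.391, 0.0]
ft_force: [-0.4, 1.7, -3.3]
opening: 42.7
gripper_force: 52.6
```

>>> apply_moves:
  moves:
    - {"dx": 0, "dy": 0.001, "dz": -0.002, "wx": 0, "wy": 0, "wz": 0, "jaw": 1}
    - {"dx": 0, "dy": 0, "dz": -0.001, "wx": 0, "wy": 0, "wz": 0, "jaw": 1}
    - {"dx": 0, "dy": 0, "dz": 0, "wx": 0, "wy": 0, "wz": 0, "jaw": 1}

```text
t: 10.15
eef_pos: [559.6, -314.4, 29.0]
ee_rot: [0.0, 0.92, 0.391, 0.0]
ft_force: [-0.8, 0.7, 2.8]
opening: 42.4
gripper_force: 53.0
```

>>> apply_moves:
  moves:
    - {"dx": 0, "dy": 0, "dz": -0.001, "wx": 0, "wy": 0, "wz": 0, "jaw": 1}
    - {"dx": 0, "dy": 0, "dz": 0, "wx": 0, "wy": 0, "wz": 0, "jaw": 1}

```text
t: 10.32
eef_pos: [559.7, -314.3, 28.9]
ee_rot: [0.001, 0.92, 0.391, 0.0]
ft_force: [-3.7, 2.6, 11.7]
opening: 42.5
gripper_force: 53.9
```

>>> apply_moves:
  moves:
    - {"dx": 0, "dy": 0, "dz": 0, "wx": 0, "wy": 0, "wz": 0, "jaw": -0.8}
    - {"dx": 0, "dy": 0, "dz": 0, "wx": 0, "wy": 0, "wz": 0, "jaw": -0.8}
    - {"dx": 0, "dy": 0, "dz": 0.003, "wx": 0, "wy": 0, "wz": 0, "jaw": -0.8}
    - {"dx": 0, "dy": 0, "dz": 0, "wx": 0, "wy": 0, "wz": 0, "jaw": -0.8}
    - {"dx": 0, "dy": 0, "dz": 0.04, "wx": 0, "wy": 0, "wz": 0, "jaw": -0.8}

```text
t: 10.73
eef_pos: [556.5, -312.2, 63.9]
ee_rot: [-0.005, 0.92, 0.391, -0.003]
ft_force: [0.6, -1.0, 0.4]
opening: 76.7
gripper_force: 0.0
```

>>> apply_moves:
  moves:
    - {"dx": 0, "dy": 0, "dz": 0.04, "wx": 0, "wy": 0, "wz": 0, "jaw": -0.8}
    - {"dx": 0, "dy": 0, "dz": 0.04, "wx": 0, "wy": 0, "wz": 0, "jaw": -0.8}
    - {"dx": -0.0073, "dy": 0.0097, "dz": 0, "wx": 0, "wy": 0, "wz": 6.9, "jaw": -0.8}
    - {"dx": -0.0073, "dy": 0.0097, "dz": 0, "wx": 0, "wy": 0, "wz": 6.9, "jaw": -0.8}
    - {"dx": -0.0073, "dy": 0.0097, "dz": 0, "wx": 0, "wy": 0, "wz": 6.9, "jaw": -0.8}

```text
t: 11.15
eef_pos: [537.5, -285.1, 151.1]
ee_rot: [0.001, 0.833, 0.553, 0.0]
ft_force: [-0.0, 0.2, -0.4]
opening: 76.9
gripper_force: 0.0
```

>>> apply_moves:
  moves:
    - {"dx": -0.0073, "dy": 0.0097, "dz": 0, "wx": 0, "wy": 0, "wz": 6.9, "jaw": -0.8}
    - {"dx": -0.0073, "dy": 0.0097, "dz": 0, "wx": 0, "wy": 0, "wz": 6.9, "jaw": -0.8}
    - {"dx": -0.0073, "dy": 0.0097, "dz": 0, "wx": 0, "wy": 0, "wz": 6.9, "jaw": -0.8}
    - {"dx": -0.0073, "dy": 0.0097, "dz": 0, "wx": 0, "wy": 0, "wz": 6.9, "jaw": -0.8}
    - {"dx": -0.0073, "dy": 0.0097, "dz": 0, "wx": 0, "wy": 0, "wz": 6.9, "jaw": -0.8}

```text
t: 11.57
eef_pos: [500.7, -236.3, 150.3]
ee_rot: [0.0, 0.632, 0.775, 0.0]
ft_force: [0.0, 0.6, 0.2]
opening: 76.6
gripper_force: 0.0
```

>>> apply_moves:
  moves:
    - {"dx": -0.0073, "dy": 0.0097, "dz": 0, "wx": 0, "wy": 0, "wz": 6.9, "jaw": -0.8}
    - {"dx": -0.0073, "dy": 0.0097, "dz": 0, "wx": 0, "wy": 0, "wz": 6.9, "jaw": -0.8}
    - {"dx": -0.0073, "dy": 0.0097, "dz": 0, "wx": 0, "wy": 0, "wz": 6.9, "jaw": -0.8}
    - {"dx": -0.0073, "dy": 0.0097, "dz": 0, "wx": 0, "wy": 0, "wz": 6.9, "jaw": -0.8}
    - {"dx": -0.0073, "dy": 0.0097, "dz": 0, "wx": 0, "wy": 0, "wz": 6.9, "jaw": -0.8}

```text
t: 11.98
eef_pos: [464.2, -187.8, 150.3]
ee_rot: [0.0, 0.374, 0.927, -0.0]
ft_force: [-0.8, 0.6, -0.4]
opening: 76.6
gripper_force: 0.0
```

>>> apply_moves:
  moves:
    - {"dx": -0.0073, "dy": 0.0097, "dz": 0, "wx": 0, "wy": 0, "wz": 6.9, "jaw": -0.8}
    - {"dx": -0.0073, "dy": 0.0097, "dz": 0, "wx": 0, "wy": 0, "wz": 6.9, "jaw": -0.8}
    - {"dx": -0.0073, "dy": 0.0097, "dz": 0, "wx": 0, "wy": 0, "wz": 6.9, "jaw": -0.8}
    - {"dx": -0.0073, "dy": 0.0097, "dz": 0, "wx": 0, "wy": 0, "wz": 6.9, "jaw": -0.8}
    - {"dx": 0, "dy": 0, "dz": 0, "wx": 0, "wy": 0, "wz": 0, "jaw": -0.8}

```text
t: 12.4
eef_pos: [434.1, -148.0, 150.5]
ee_rot: [-0.0, 0.142, 0.99, 0.0]
ft_force: [0.2, -0.2, 0.3]
opening: 76.8
gripper_force: 0.0
```

Run:
```python
from h import *
c=manip.get_calibration("wrist");im=manip.read_camera("wrist")
o=manip.observe();print(o["t"],o["eef_pos"],o["ee_rot"],o["q"],np.degrees(2*np.arctan2(o["ee_rot"][2],o["ee_rot"][1])))
w,s=masks(im)
for st,k in blobs(s,200): print(st,rect(ray(c,k,46)))
t=manip.read_camera("top");cv2.imwrite("pics/w6t.png",np.vstack([cv2.resize(im,(560,350)),cv2.resize(t[110:280,200:560],(560,245))]))
```

```text
12.45 [ 435.06106952 -148.96132309  150.57846954] [ 2.16582024e-04  1.45303728e-01  9.89387068e-01 -9.98071732e-05] [-5.12673270e-01  1.46719541e-01 -3.35922660e-01  1.08767819e+00
 -3.09648909e-05 -2.21033365e-01] 163.29026389189212
[ 256    0   68   79 2323] [ 311.3 -133.1   60.3   18.7  -50. ]
[535 101  70  64 888] [436.7  47.1  68.   21.7  44.4]
[ 434  130   98   89 4603] [449.4 -17.   61.2  56.8 -42.3]
[ 387  146   17   85 1133] [443.7 -85.5  70.8  10.8 -14.8]
[ 294  156   47   81 3270] [ 432.4 -147.9   68.8   37.3  -17.3]
[190 257  40  57 761] [ 482.7 -264.3   66.    16.8  -41.4]
[407 257  39  56 728] [537.5 -75.3  65.   15.2   9.9]
[ 268  304   63   65 3215] [ 561.  -199.7   72.2   60.4  -25.7]
[   0  321   47   79 2214] [ 519.7 -475.6  100.9   43.9  -33.6]
```

View pics/w6t.png

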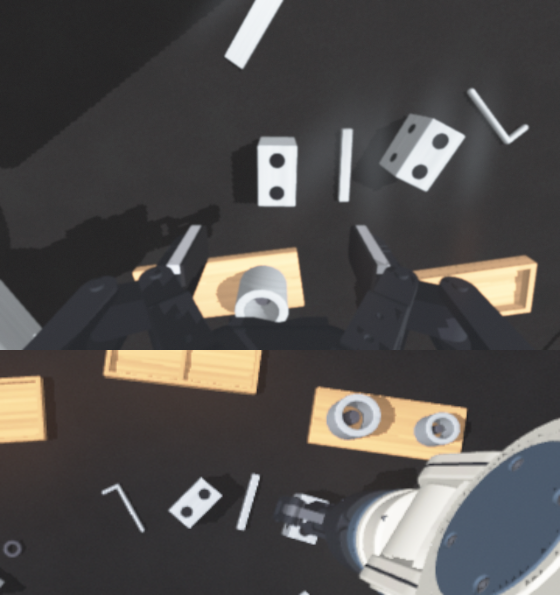

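Both bushes are on their posts. The block is at (277,172) in the preview, world (436.6,-149), aligned with the tool at yaw 163.

>>> apply_moves:
  moves:
    - {"dx": 0.001, "dy": 0, "dz": -0.035, "wx": 0, "wy": 0, "wz": -0.6, "jaw": -0.3}
    - {"dx": 0, "dy": 0, "dz": -0.04, "wx": 0, "wy": 0, "wz": 0, "jaw": -0.3}
    - {"dx": 0, "dy": 0, "dz": -0.035, "wx": 0, "wy": 0, "wz": 0, "jaw": -0.3}
    - {"dx": 0, "dy": 0, "dz": 0, "wx": 0, "wy": 0, "wz": 0, "jaw": -0.3}
    - {"dx": 0, "dy": 0, "dz": 0, "wx": 0, "wy": 0, "wz": 0, "jaw": -0.3}

```text
t: 12.92
eef_pos: [435.9, -149.5, 39.6]
ee_rot: [-0.002, 0.151, 0.988, 0.001]
ft_force: [0.3, 0.2, -0.4]
opening: 55.2
gripper_force: 0.0
```

>>> apply_moves:
  moves:
    - {"dx": 0, "dy": 0, "dz": -0.015, "wx": 0, "wy": 0, "wz": 0, "jaw": -0.3}
    - {"dx": 0, "dy": 0, "dz": -0.009, "wx": 0, "wy": 0, "wz": 0, "jaw": -0.3}
    - {"dx": 0, "dy": 0, "dz": 0, "wx": 0, "wy": 0, "wz": 0, "jaw": -0.3}
    - {"dx": 0, "dy": 0, "dz": 0, "wx": 0, "wy": 0, "wz": 0, "jaw": -0.3}

```text
t: 13.25
eef_pos: [436.9, -149.8, 17.3]
ee_rot: [0.0, 0.15, 0.989, -0.0]
ft_force: [-0.3, -0.4, 0.3]
opening: 55.2
gripper_force: 0.0
```

>>> apply_moves:
  moves:
    - {"dx": 0, "dy": 0, "dz": 0, "wx": 0, "wy": 0, "wz": 0, "jaw": 1}
    - {"dx": 0, "dy": 0, "dz": 0, "wx": 0, "wy": 0, "wz": 0, "jaw": 1}
    - {"dx": 0, "dy": 0, "dz": 0, "wx": 0, "wy": 0, "wz": 0, "jaw": 1}
    - {"dx": 0, "dy": 0, "dz": 0, "wx": 0, "wy": 0, "wz": 0, "jaw": 1}
    - {"dx": 0, "dy": 0, "dz": 0, "wx": 0, "wy": 0, "wz": 0, "jaw": 1}

```text
t: 13.67
eef_pos: [436.9, -149.8, 17.5]
ee_rot: [0.001, 0.15, 0.989, -0.0]
ft_force: [-1.5, 0.0, 7.2]
opening: 35.1
gripper_force: 50.0
```

>>> apply_moves:
  moves:
    - {"dx": 0, "dy": 0, "dz": 0.035, "wx": 0, "wy": 0, "wz": 0, "jaw": 1}
    - {"dx": 0, "dy": 0, "dz": 0.04, "wx": 0, "wy": 0, "wz": 0, "jaw": 1}
    - {"dx": 0, "dy": 0, "dz": 0.03, "wx": 0, "wy": 0, "wz": 0, "jaw": 1}
    - {"dx": 0.0172, "dy": 0.0042, "dz": 0, "wx": 0, "wy": 0, "wz": -6.6, "jaw": 1}
    - {"dx": 0.0172, "dy": 0.0042, "dz": 0, "wx": 0, "wy": 0, "wz": -6.6, "jaw": 1}

```text
t: 14.08
eef_pos: [471.6, -141.4, 124.1]
ee_rot: [0.002, 0.265, 0.964, -0.0]
ft_force: [1.5, -0.9, -5.0]
opening: 35.4
gripper_force: 53.1
```

>>> apply_moves:
  moves:
    - {"dx": 0.0172, "dy": 0.0042, "dz": 0, "wx": 0, "wy": 0, "wz": -6.6, "jaw": 1}
    - {"dx": 0.0172, "dy": 0.0042, "dz": 0, "wx": 0, "wy": 0, "wz": -6.6, "jaw": 1}
    - {"dx": 0.0172, "dy": 0.0042, "dz": 0, "wx": 0, "wy": 0, "wz": -6.6, "jaw": 1}
    - {"dx": 0.0172, "dy": 0.0042, "dz": 0, "wx": 0, "wy": 0, "wz": -6.6, "jaw": 1}
    - {"dx": 0.0172, "dy": 0.0042, "dz": 0, "wx": 0, "wy": 0, "wz": -6.6, "jaw": 1}

```text
t: 14.5
eef_pos: [557.2, -119.6, 121.5]
ee_rot: [-0.0, 0.528, 0.849, -0.0]
ft_force: [0.4, 0.3, -4.9]
opening: 35.4
gripper_force: 53.1
```

>>> apply_moves:
  moves:
    - {"dx": 0.0172, "dy": 0.0042, "dz": 0, "wx": 0, "wy": 0, "wz": -6.6, "jaw": 1}
    - {"dx": 0.0172, "dy": 0.0042, "dz": 0, "wx": 0, "wy": 0, "wz": -6.6, "jaw": 1}
    - {"dx": 0.0172, "dy": 0.0042, "dz": 0, "wx": 0, "wy": 0, "wz": -6.6, "jaw": 1}
    - {"dx": 0.0172, "dy": 0.0042, "dz": 0, "wx": 0, "wy": 0, "wz": -6.6, "jaw": 1}
    - {"dx": 0.0172, "dy": 0.0042, "dz": 0, "wx": 0, "wy": 0, "wz": -6.6, "jaw": 1}

```text
t: 14.92
eef_pos: [643.2, -98.6, 121.4]
ee_rot: [-0.0, 0.748, 0.664, -0.0]
ft_force: [-0.2, -0.5, -3.9]
opening: 35.4
gripper_force: 53.1
```

>>> apply_moves:
  moves:
    - {"dx": 0, "dy": 0, "dz": 0, "wx": 0, "wy": 0, "wz": 0, "jaw": 1}
    - {"dx": 0, "dy": 0, "dz": 0, "wx": 0, "wy": 0, "wz": 0, "jaw": 1}

```text
t: 15.08
eef_pos: [642.8, -98.6, 120.8]
ee_rot: [-0.0, 0.745, 0.667, -0.0]
ft_force: [-1.0, 0.0, -3.5]
opening: 34.9
gripper_force: 52.9
```

Run:
```python
from h import *
c=manip.get_calibration("wrist");im=manip.read_camera("wrist");cv2.imwrite("pics/w7.png",im)
o=manip.observe();print(o["t"],o["eef_pos"],o["opening"],np.degrees(2*np.arctan2(o["ee_rot"][2],o["ee_rot"][1])))
w,s=masks(im)
for st,k in blobs(s,400): print(st,rect(ray(c,k,o["eef_pos"][2]+28)))
for st,k in blobs(w,2000): print(st,rect(ray(c,k,16)))
```

```text
15.1333 [642.17667544 -98.76600314 120.97055772] 34.865699477811575 83.69515847463451
[   0   66  117   98 7080] [558.  -15.3  38.4  28.7 -42.4]
[  48  184  102   28 1577] [566.  -45.5  37.5   6.4 -14.8]
[  254   194   129   169 13164] [643.9 -91.4  78.3  52.9 -89.6]
[ 507  276  117   96 4493] [ 743.6 -119.6   47.9   36.5  -47.9]
[  244     0   170   197 20435] [665.4 -24.8 147.6 113.5 -89.6]
```

View pics/w7.png

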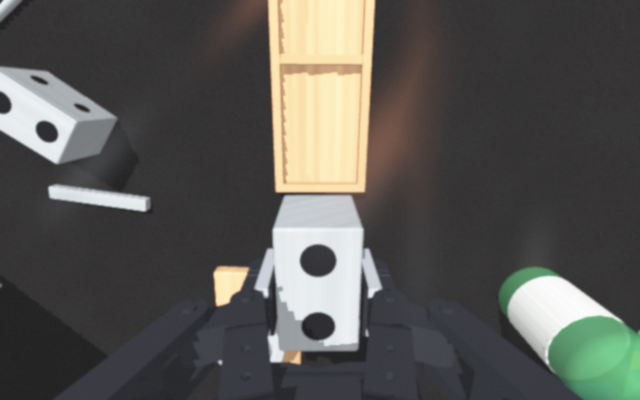

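The bay rim corners are at (275,191) and (365,191), with the divider at rows about 57–65. The held block's top face spans (274,227) to (360,350).

Run:
```python
from h import *
c=manip.get_calibration("wrist")
k=ray(c,[[275,191],[365,191],[282,61],[362,65]],16);print(k,k.mean(0))
b=ray(c,[[274,227],[362,227],[272,352],[359,349]],149.5);print(b,b.mean(0))
print(ray(c,[[285,181],[357,182],[370,64],[274,60]],16))
```

```text
[[ 6.08969778e+02 -8.70534774e+01]
 [ 6.81601566e+02 -9.50350103e+01]
 [ 6.28617661e+02  8.38913250e+00]
 [ 6.85432998e+02 -5.28393746e-01]] [651.15550052 -43.55693723]
[[ 629.35621048  -64.70447574]
 [ 663.29161506  -68.43097784]
 [ 619.27500715 -124.39981773]
 [ 658.06968169 -126.97149574]] [642.49812859 -96.12669176]
[[ 6.18224204e+02 -7.96515001e+01]
 [ 6.75682689e+02 -8.68009391e+01]
 [ 6.91190548e+02 -4.95568777e-01]
 [ 6.23017824e+02  9.66804453e+00]]
```

>>> apply_moves:
  moves:
    - {"dx": 0.004, "dy": 0.028, "dz": 0, "wx": 0, "wy": 0, "wz": 0, "jaw": 1}
    - {"dx": 0.004, "dy": 0.028, "dz": 0, "wx": 0, "wy": 0, "wz": 0, "jaw": 1}
    - {"dx": 0, "dy": 0, "dz": -0.035, "wx": 0, "wy": 0, "wz": 0, "jaw": 1}
    - {"dx": 0, "dy": 0, "dz": -0.025, "wx": 0, "wy": 0, "wz": 0, "jaw": 1}
    - {"dx": 0, "dy": 0, "dz": 0, "wx": 0, "wy": 0, "wz": 0, "jaw": 1}

```text
t: 15.55
eef_pos: [647.0, -42.1, 56.7]
ee_rot: [-0.003, 0.745, 0.667, -0.003]
ft_force: [-1.5, -0.4, -5.2]
opening: 35.3
gripper_force: 52.7
```

>>> apply_moves:
  moves:
    - {"dx": 0, "dy": 0, "dz": -0.015, "wx": 0, "wy": 0, "wz": 0, "jaw": 1}
    - {"dx": 0, "dy": 0, "dz": -0.01, "wx": 0, "wy": 0, "wz": 0, "jaw": 1}
    - {"dx": 0, "dy": 0, "dz": -0.003, "wx": 0, "wy": 0, "wz": 0, "jaw": 1}
    - {"dx": 0, "dy": 0, "dz": 0, "wx": 0, "wy": 0, "wz": 0, "jaw": 1}

```text
t: 15.88
eef_pos: [650.2, -43.3, 33.3]
ee_rot: [-0.0, 0.746, 0.666, -0.0]
ft_force: [-1.1, 0.4, -4.5]
opening: 34.9
gripper_force: 53.0
```

>>> apply_moves:
  moves:
    - {"dx": 0, "dy": 0, "dz": -0.005, "wx": 0, "wy": 0, "wz": 0, "jaw": 1}
    - {"dx": 0, "dy": 0, "dz": -0.002, "wx": 0, "wy": 0, "wz": 0, "jaw": 1}
    - {"dx": 0, "dy": 0, "dz": 0, "wx": 0, "wy": 0, "wz": 0, "jaw": 1}

```text
t: 16.13
eef_pos: [650.7, -43.1, 26.3]
ee_rot: [0.0, 0.746, 0.666, 0.0]
ft_force: [-0.0, -0.2, -3.8]
opening: 35.1
gripper_force: 53.0
```

>>> apply_moves:
  moves:
    - {"dx": 0, "dy": 0, "dz": -0.002, "wx": 0, "wy": 0, "wz": 0, "jaw": 1}
    - {"dx": 0, "dy": 0, "dz": 0, "wx": 0, "wy": 0, "wz": 0, "jaw": 1}

```text
t: 16.3
eef_pos: [650.7, -43.0, 24.3]
ee_rot: [-0.0, 0.746, 0.666, 0.0]
ft_force: [-0.7, -0.2, -4.3]
opening: 35.6
gripper_force: 53.0
```

>>> apply_moves:
  moves:
    - {"dx": 0, "dy": 0, "dz": -0.001, "wx": 0, "wy": 0, "wz": 0, "jaw": 1}
    - {"dx": 0, "dy": 0, "dz": 0, "wx": 0, "wy": 0, "wz": 0, "jaw": 1}

```text
t: 16.47
eef_pos: [650.8, -43.0, 23.6]
ee_rot: [0.0, 0.746, 0.666, 0.0]
ft_force: [-0.6, 0.3, -1.5]
opening: 35.2
gripper_force: 53.3
```

>>> apply_moves:
  moves:
    - {"dx": 0, "dy": 0, "dz": -0.0008, "wx": 0, "wy": 0, "wz": 0, "jaw": 1}
    - {"dx": 0, "dy": 0, "dz": 0, "wx": 0, "wy": 0, "wz": 0, "jaw": 1}

```text
t: 16.63
eef_pos: [650.9, -43.0, 23.6]
ee_rot: [0.0, 0.746, 0.666, 0.0]
ft_force: [-2.3, 0.1, 6.1]
opening: 35.2
gripper_force: 54.3
```

>>> apply_moves:
  moves:
    - {"dx": 0, "dy": 0, "dz": 0, "wx": 0, "wy": 0, "wz": 0, "jaw": -0.5}
    - {"dx": 0, "dy": 0, "dz": 0, "wx": 0, "wy": 0, "wz": 0, "jaw": -0.5}
    - {"dx": 0, "dy": 0, "dz": 0.004, "wx": 0, "wy": 0, "wz": 0, "jaw": -0.5}
    - {"dx": 0, "dy": 0, "dz": 0.03, "wx": 0, "wy": 0, "wz": 0, "jaw": -0.5}
    - {"dx": 0, "dy": 0, "dz": 0.04, "wx": 0, "wy": 0, "wz": 0, "jaw": -0.5}

```text
t: 17.05
eef_pos: [648.9, -42.7, 94.3]
ee_rot: [-0.003, 0.746, 0.666, -0.002]
ft_force: [1.5, -0.3, 0.1]
opening: 64.4
gripper_force: 0.0
```

>>> apply_moves:
  moves:
    - {"dx": 0, "dy": 0, "dz": 0.04, "wx": 0, "wy": 0, "wz": 0, "jaw": -0.5}
    - {"dx": -0.0246, "dy": 0.0042, "dz": 0, "wx": 0, "wy": 0, "wz": 6.8, "jaw": -0.5}
    - {"dx": -0.0246, "dy": 0.0042, "dz": 0, "wx": 0, "wy": 0, "wz": 6.8, "jaw": -0.5}
    - {"dx": -0.0246, "dy": 0.0042, "dz": 0, "wx": 0, "wy": 0, "wz": 6.8, "jaw": -0.5}
    - {"dx": -0.0246, "dy": 0.0042, "dz": 0, "wx": 0, "wy": 0, "wz": 6.8, "jaw": -0.5}

```text
t: 17.47
eef_pos: [551.4, -26.1, 136.9]
ee_rot: [0.0, 0.566, 0.825, 0.0]
ft_force: [0.6, -0.2, -0.1]
opening: 64.5
gripper_force: 0.0
```

>>> apply_moves:
  moves:
    - {"dx": -0.0246, "dy": 0.0042, "dz": 0, "wx": 0, "wy": 0, "wz": 6.8, "jaw": -0.5}
    - {"dx": -0.0246, "dy": 0.0042, "dz": 0, "wx": 0, "wy": 0, "wz": 6.8, "jaw": -0.5}
    - {"dx": -0.0246, "dy": 0.0042, "dz": 0, "wx": 0, "wy": 0, "wz": 6.8, "jaw": -0.5}
    - {"dx": -0.0246, "dy": 0.0042, "dz": 0, "wx": 0, "wy": 0, "wz": 6.8, "jaw": -0.5}
    - {"dx": 0, "dy": 0, "dz": 0, "wx": 0, "wy": 0, "wz": 0, "jaw": -0.5}

```text
t: 17.88
eef_pos: [450.0, -8.4, 136.9]
ee_rot: [-0.001, 0.355, 0.935, -0.0]
ft_force: [0.6, 0.9, -0.3]
opening: 63.7
gripper_force: 0.0
```

Run:
```python
from h import *
c=manip.get_calibration("wrist");im=manip.read_camera("wrist")
o=manip.observe();print(o["t"],o["eef_pos"],np.degrees(2*np.arctan2(o["ee_rot"][2],o["ee_rot"][1])),o["q"][5])
w,s=masks(im)
for st,k in blobs(s,200): print(st,rect(ray(c,k,46)))
t=manip.read_camera("top");cv2.imwrite("pics/w8t.png",np.vstack([cv2.resize(im,(560,350)),cv2.resize(t[80:250,200:560],(560,245))]))
```

```text
17.9333 [452.36075629  -8.98200337 137.24467403] 138.00961899294379 0.5271646334047017
[  19   66   97  136 4433] [ 291.6 -108.6   91.7   59.5  -48.3]
[347 108  94  37 942] [441.   71.7  66.9  21.1  43.9]
[ 298  163   49   85 3594] [453.3  -6.2  69.3  37.3 -42.7]
[ 240  205   53   75 1182] [448.  -60.6  70.3  12.2 -14.8]
[212 253  34  54 728] [ 448.5 -108.4   56.6   14.9  -63.2]
[390 253  35  53 708] [549.1   6.3  55.6  14.1 -18.5]
[439 371  32  27 426] [668.5 -31.6  34.7  20.2  84.1]
```

View pics/w8t.png

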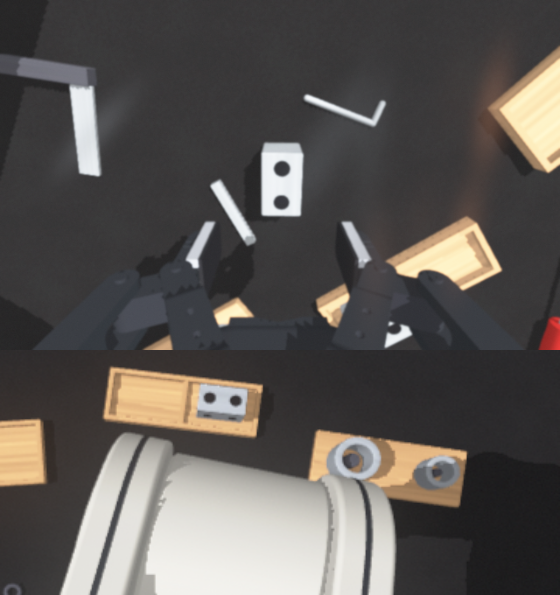

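The first block stands in the right-hand bay. The second block is at about (281,180) in the preview, world (456.7,-9.4), and the strip is clear of the fingers.

>>> apply_moves:
  moves:
    - {"dx": 0.0025, "dy": 0, "dz": -0.035, "wx": 0, "wy": 0, "wz": -0.7, "jaw": -0.35}
    - {"dx": 0, "dy": 0, "dz": -0.04, "wx": 0, "wy": 0, "wz": 0, "jaw": -0.35}
    - {"dx": 0, "dy": 0, "dz": -0.02, "wx": 0, "wy": 0, "wz": 0, "jaw": -0.35}
    - {"dx": 0, "dy": 0, "dz": 0, "wx": 0, "wy": 0, "wz": 0, "jaw": -0.35}
    - {"dx": 0, "dy": 0, "dz": 0, "wx": 0, "wy": 0, "wz": 0, "jaw": -0.35}

```text
t: 18.4
eef_pos: [456.9, -9.5, 41.2]
ee_rot: [-0.001, 0.365, 0.931, -0.0]
ft_force: [0.1, 1.0, 0.6]
opening: 57.5
gripper_force: 0.0
```

>>> apply_moves:
  moves:
    - {"dx": 0, "dy": 0, "dz": -0.015, "wx": 0, "wy": 0, "wz": 0, "jaw": -0.35}
    - {"dx": 0, "dy": 0, "dz": -0.01, "wx": 0, "wy": 0, "wz": 0, "jaw": -0.35}
    - {"dx": 0, "dy": 0, "dz": 0, "wx": 0, "wy": 0, "wz": 0, "jaw": -0.35}
    - {"dx": 0, "dy": 0, "dz": 0, "wx": 0, "wy": 0, "wz": 0, "jaw": -0.35}

```text
t: 18.73
eef_pos: [457.6, -9.6, 17.7]
ee_rot: [0.001, 0.365, 0.931, 0.0]
ft_force: [-0.4, 0.3, 0.9]
opening: 57.4
gripper_force: 0.0
```

>>> apply_moves:
  moves:
    - {"dx": 0, "dy": 0, "dz": 0, "wx": 0, "wy": 0, "wz": 0, "jaw": 1}
    - {"dx": 0, "dy": 0, "dz": 0, "wx": 0, "wy": 0, "wz": 0, "jaw": 1}
    - {"dx": 0, "dy": 0, "dz": 0, "wx": 0, "wy": 0, "wz": 0, "jaw": 1}
    - {"dx": 0, "dy": 0, "dz": 0, "wx": 0, "wy": 0, "wz": 0, "jaw": 1}
    - {"dx": 0, "dy": 0, "dz": 0, "wx": 0, "wy": 0, "wz": 0, "jaw": 1}

```text
t: 19.15
eef_pos: [457.3, -9.7, 17.9]
ee_rot: [0.001, 0.365, 0.931, 0.0]
ft_force: [-0.2, -1.2, 7.7]
opening: 35.5
gripper_force: 49.8
```

>>> apply_moves:
  moves:
    - {"dx": 0, "dy": 0, "dz": 0.035, "wx": 0, "wy": 0, "wz": 0, "jaw": 1}
    - {"dx": 0, "dy": 0, "dz": 0.04, "wx": 0, "wy": 0, "wz": 0, "jaw": 1}
    - {"dx": 0, "dy": 0, "dz": 0.03, "wx": 0, "wy": 0, "wz": 0, "jaw": 1}
    - {"dx": 0.0255, "dy": 0.0081, "dz": 0, "wx": 0, "wy": 0, "wz": -6.7, "jaw": 1}
    - {"dx": 0.0255, "dy": 0.0081, "dz": 0, "wx": 0, "wy": 0, "wz": -6.7, "jaw": 1}

```text
t: 19.57
eef_pos: [508.6, 6.7, 124.7]
ee_rot: [0.002, 0.473, 0.881, 0.001]
ft_force: [0.2, -1.3, -3.6]
opening: 35.3
gripper_force: 52.8
```

>>> apply_moves:
  moves:
    - {"dx": 0.0255, "dy": 0.0081, "dz": 0, "wx": 0, "wy": 0, "wz": -6.7, "jaw": 1}
    - {"dx": 0.0255, "dy": 0.0081, "dz": 0, "wx": 0, "wy": 0, "wz": -6.7, "jaw": 1}
    - {"dx": 0.0255, "dy": 0.0081, "dz": 0, "wx": 0, "wy": 0, "wz": -6.7, "jaw": 1}
    - {"dx": 0.0255, "dy": 0.0081, "dz": 0, "wx": 0, "wy": 0, "wz": -6.7, "jaw": 1}
    - {"dx": 0.0255, "dy": 0.0081, "dz": 0, "wx": 0, "wy": 0, "wz": -6.7, "jaw": 1}

```text
t: 19.98
eef_pos: [635.9, 47.9, 121.8]
ee_rot: [-0.0, 0.707, 0.707, -0.0]
ft_force: [-0.4, -0.4, -3.2]
opening: 35.3
gripper_force: 52.8
```

>>> apply_moves:
  moves:
    - {"dx": 0.0255, "dy": 0.0081, "dz": 0, "wx": 0, "wy": 0, "wz": -6.7, "jaw": 1}
    - {"dx": 0, "dy": 0, "dz": 0, "wx": 0, "wy": 0, "wz": 0, "jaw": 1}
    - {"dx": 0, "dy": 0, "dz": 0, "wx": 0, "wy": 0, "wz": 0, "jaw": 1}

```text
t: 20.23
eef_pos: [660.9, 55.9, 120.8]
ee_rot: [-0.0, 0.745, 0.667, -0.0]
ft_force: [-0.7, -0.3, -3.4]
opening: 34.8
gripper_force: 52.8
```

Run:
```python
from h import *
c=manip.get_calibration("wrist");im=manip.read_camera("wrist");cv2.imwrite("pics/w9.png",im)
o=manip.observe();print(o["t"],o["eef_pos"],o["opening"],np.degrees(2*np.arctan2(o["ee_rot"][2],o["ee_rot"][1])))
w,s=masks(im)
for st,k in blobs(s,400): print(st,rect(ray(c,k,o["eef_pos"][2]+28)))
for st,k in blobs(w,2000): print(st,rect(ray(c,k,16)))
```

```text
20.2833 [660.06703343  55.60345932 121.0270193 ] 35.05682524769616 83.74697376420734
[ 419   12  113   85 1451] [723.9 142.6  46.5   3.4 -36.9]
[ 38 155  65  72 894] [570.8 112.6  34.3  11.6  28.8]
[  254   196   129   163 12943] [662.7  62.8  79.   51.3  67.5]
[ 88 333  45  18 578] [567.5  43.3  19.4   8.7 -14.8]
[ 114    0  145   76 5470] [585.3 184.3  97.8  47.4  -6.3]
[ 272  135  109   90 5252] [669.6  71.3  84.7  73.6  -6.9]
```

View pics/w9.png

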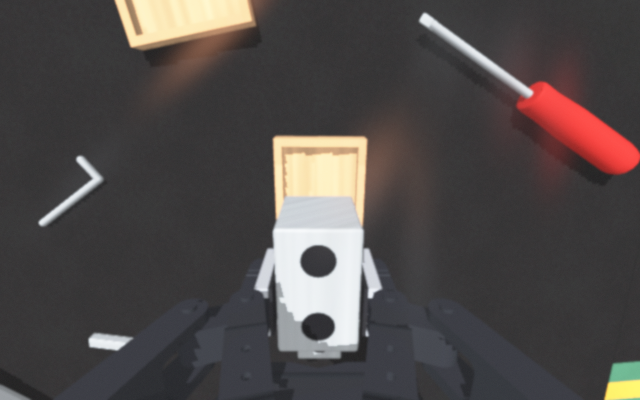

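The second block is aligned over the left bay: tray rim at columns 275–366, block at 274–362. Lowering it now.

>>> apply_moves:
  moves:
    - {"dx": 0.001, "dy": -0.003, "dz": -0.035, "wx": 0, "wy": 0, "wz": 0, "jaw": 1}
    - {"dx": 0, "dy": 0, "dz": -0.035, "wx": 0, "wy": 0, "wz": 0, "jaw": 1}
    - {"dx": 0, "dy": 0, "dz": -0.01, "wx": 0, "wy": 0, "wz": 0, "jaw": 1}
    - {"dx": 0, "dy": 0, "dz": 0, "wx": 0, "wy": 0, "wz": 0, "jaw": 1}
    - {"dx": 0, "dy": 0, "dz": 0, "wx": 0, "wy": 0, "wz": 0, "jaw": 1}

```text
t: 20.7
eef_pos: [661.1, 52.2, 42.5]
ee_rot: [-0.0, 0.745, 0.667, -0.0]
ft_force: [0.9, 0.1, -3.2]
opening: 35.5
gripper_force: 52.7
```

>>> apply_moves:
  moves:
    - {"dx": 0, "dy": 0, "dz": -0.008, "wx": 0, "wy": 0, "wz": 0, "jaw": 1}
    - {"dx": 0, "dy": 0, "dz": -0.004, "wx": 0, "wy": 0, "wz": 0, "jaw": 1}
    - {"dx": 0, "dy": 0, "dz": 0, "wx": 0, "wy": 0, "wz": 0, "jaw": 1}
    - {"dx": 0, "dy": 0, "dz": 0, "wx": 0, "wy": 0, "wz": 0, "jaw": 1}

```text
t: 21.03
eef_pos: [661.5, 52.4, 30.0]
ee_rot: [0.0, 0.745, 0.667, 0.0]
ft_force: [0.2, 0.2, -3.3]
opening: 35.2
gripper_force: 52.9
```

>>> apply_moves:
  moves:
    - {"dx": 0, "dy": 0, "dz": -0.003, "wx": 0, "wy": 0, "wz": 0, "jaw": 1}
    - {"dx": 0, "dy": 0, "dz": -0.002, "wx": 0, "wy": 0, "wz": 0, "jaw": 1}
    - {"dx": 0, "dy": 0, "dz": 0, "wx": 0, "wy": 0, "wz": 0, "jaw": 1}

```text
t: 21.28
eef_pos: [661.2, 52.4, 24.1]
ee_rot: [-0.0, 0.745, 0.667, -0.0]
ft_force: [-0.7, 0.5, -3.0]
opening: 35.1
gripper_force: 52.9
```

>>> apply_moves:
  moves:
    - {"dx": 0, "dy": 0, "dz": -0.0015, "wx": 0, "wy": 0, "wz": 0, "jaw": 1}
    - {"dx": 0, "dy": 0, "dz": 0, "wx": 0, "wy": 0, "wz": 0, "jaw": 1}

```text
t: 21.45
eef_pos: [661.3, 52.5, 24.0]
ee_rot: [0.0, 0.745, 0.667, 0.0]
ft_force: [-3.6, -0.3, 3.9]
opening: 35.0
gripper_force: 53.9
```

>>> apply_moves:
  moves:
    - {"dx": 0, "dy": 0, "dz": 0, "wx": 0, "wy": 0, "wz": 0, "jaw": -0.5}
    - {"dx": 0, "dy": 0, "dz": 0, "wx": 0, "wy": 0, "wz": 0, "jaw": -0.5}
    - {"dx": 0, "dy": 0, "dz": 0.004, "wx": 0, "wy": 0, "wz": 0, "jaw": -0.5}
    - {"dx": 0, "dy": 0, "dz": 0.03, "wx": 0, "wy": 0, "wz": 0, "jaw": -0.5}
    - {"dx": 0, "dy": 0, "dz": 0.04, "wx": 0, "wy": 0, "wz": 0, "jaw": -0.5}

```text
t: 21.87
eef_pos: [659.6, 52.4, 94.8]
ee_rot: [-0.002, 0.745, 0.667, -0.002]
ft_force: [2.2, -0.3, -0.5]
opening: 63.6
gripper_force: 0.0
```

>>> apply_moves:
  moves:
    - {"dx": 0, "dy": 0, "dz": 0.04, "wx": 0, "wy": 0, "wz": 0, "jaw": -0.5}
    - {"dx": -0.03, "dy": 0.023, "dz": 0, "wx": 0, "wy": 0, "wz": -3.1, "jaw": -0.5}
    - {"dx": -0.03, "dy": 0.023, "dz": 0, "wx": 0, "wy": 0, "wz": -3.1, "jaw": -0.5}
    - {"dx": -0.03, "dy": 0.023, "dz": 0, "wx": 0, "wy": 0, "wz": -3.1, "jaw": -0.5}
    - {"dx": -0.03, "dy": 0.023, "dz": 0, "wx": 0, "wy": 0, "wz": -3.1, "jaw": -0.5}

```text
t: 22.28
eef_pos: [540.3, 145.0, 137.5]
ee_rot: [0.0, 0.814, 0.581, 0.0]
ft_force: [1.0, 0.7, 0.2]
opening: 64.0
gripper_force: 0.0
```

>>> apply_moves:
  moves:
    - {"dx": -0.03, "dy": 0.023, "dz": 0, "wx": 0, "wy": 0, "wz": -3.1, "jaw": -0.5}
    - {"dx": -0.03, "dy": 0.023, "dz": 0, "wx": 0, "wy": 0, "wz": -3.1, "jaw": -0.5}
    - {"dx": -0.03, "dy": 0.023, "dz": 0, "wx": 0, "wy": 0, "wz": -3.1, "jaw": -0.5}
    - {"dx": -0.03, "dy": 0.023, "dz": 0, "wx": 0, "wy": 0, "wz": -3.1, "jaw": -0.5}
    - {"dx": -0.03, "dy": 0.023, "dz": 0, "wx": 0, "wy": 0, "wz": -3.1, "jaw": -0.5}

```text
t: 22.7
eef_pos: [390.0, 260.2, 137.5]
ee_rot: [0.0, 0.885, 0.466, 0.001]
ft_force: [0.2, 1.5, 0.2]
opening: 64.3
gripper_force: 0.0
```

>>> apply_moves:
  moves:
    - {"dx": -0.03, "dy": 0.023, "dz": 0, "wx": 0, "wy": 0, "wz": -3.1, "jaw": -0.5}
    - {"dx": 0, "dy": 0, "dz": 0, "wx": 0, "wy": 0, "wz": 0, "jaw": -0.5}
    - {"dx": 0, "dy": 0, "dz": 0, "wx": 0, "wy": 0, "wz": 0, "jaw": -0.5}

```text
t: 22.95
eef_pos: [360.2, 283.5, 137.7]
ee_rot: [-0.0, 0.895, 0.445, 0.001]
ft_force: [0.5, -0.7, 0.2]
opening: 64.1
gripper_force: 0.0
```

Run:
```python
from h import *
c=manip.get_calibration("wrist");im=manip.read_camera("wrist");cv2.imwrite("pics/w10.png",im)
o=manip.observe();print(o["t"],o["eef_pos"],np.degrees(2*np.arctan2(o["ee_rot"][2],o["ee_rot"][1])),o["q"][5])
w,s=masks(im)
for st,k in blobs(s,200): print(st,rect(ray(c,k,6)))
t=manip.read_camera("top");cv2.imwrite("pics/w10t.png",np.vstack([im[:350],cv2.resize(t[80:220,140:540],(640,224))]))
```

```text
23.0 [361.36008129 282.97699621 137.61613598] 52.8053742833897 2.7012961977852825
[ 90   6  22  17 234] [313.7 495.7  15.7   9.2 -49.2]
[ 50  13  26  17 285] [286.7 510.   18.5   9.9 -45.2]
[ 82  32  22  14 222] [295.6 488.2  16.2   8.7 -42.4]
[ 43  38  26  16 275] [268.7 502.3  18.7  10.  -41.2]
[ 75  56  22  13 213] [277.6 479.7  16.3   8.8 -50.4]
[ 285  144   53  121 4967] [346.1 275.2 116.1  45.2  52.2]
[369 209  23  22 225] [390.3 226.9  20.9  20.7  52.9]
[212 253  34  53 688] [235.8 266.5  64.8  16.5  30.5]
[391 253  34  54 690] [378.2 157.9  66.4  17.1  74.8]
[499 259  36  52 530] [460.4  85.6  58.4  25.9  51.4]
[581 370  40  21 478] [479.5 -83.6  39.4  24.  -11. ]
```

View pics/w10t.png

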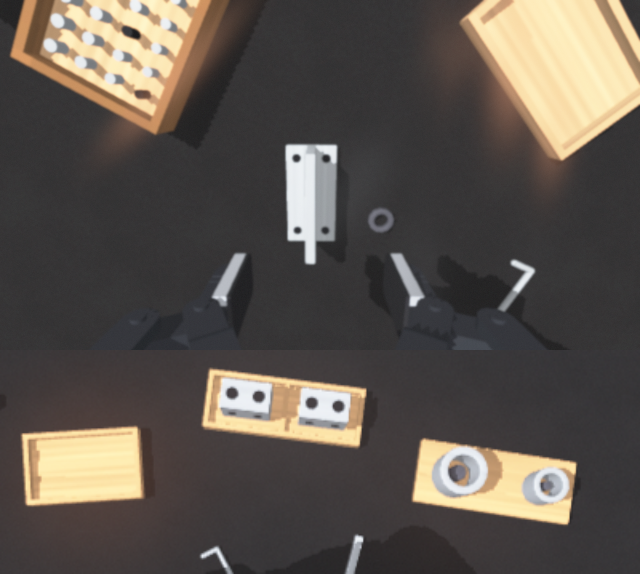

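Both blocks stand in their bays. The bracket base corners are at (286,145), (337,145), (335,241), (289,241), and its blade's near end is at (310,263).

Run:
```python
from h import *
c=manip.get_calibration("wrist")
k=ray(c,[[286,145],[337,145],[335,241],[289,241]],6);print(k.mean(0),rect(k))
print(ray(c,[310,263],50), ray(c,[310.5,150],50))
```

```text
[355.97149584 282.79376124] [356.  282.8  90.4  43.8  52.7]
[[328.48235574 248.27060099]] [[384.95061065 320.76642443]]
```

>>> apply_moves:
  moves:
    - {"dx": -0.0055, "dy": 0.0005, "dz": -0.035, "wx": 0, "wy": 0, "wz": 0, "jaw": 0.1}
    - {"dx": 0, "dy": 0, "dz": -0.035, "wx": 0, "wy": 0, "wz": 0, "jaw": 0.1}
    - {"dx": 0, "dy": 0, "dz": -0.005, "wx": 0, "wy": 0, "wz": 0, "jaw": 0.1}
    - {"dx": 0, "dy": 0, "dz": 0, "wx": 0, "wy": 0, "wz": 0, "jaw": 0.1}
    - {"dx": 0, "dy": 0, "dz": 0, "wx": 0, "wy": 0, "wz": 0, "jaw": 0.1}

```text
t: 23.47
eef_pos: [357.1, 282.6, 62.8]
ee_rot: [0.0, 0.897, 0.443, 0.0]
ft_force: [0.5, -0.3, 0.8]
opening: 38.6
gripper_force: 0.0
```

>>> apply_moves:
  moves:
    - {"dx": 0, "dy": 0, "dz": -0.025, "wx": 0, "wy": 0, "wz": 0, "jaw": 0.1}
    - {"dx": 0, "dy": 0, "dz": -0.018, "wx": 0, "wy": 0, "wz": 0, "jaw": 0.1}
    - {"dx": 0, "dy": 0, "dz": 0, "wx": 0, "wy": 0, "wz": 0, "jaw": 0.1}
    - {"dx": 0, "dy": 0, "dz": 0, "wx": 0, "wy": 0, "wz": 0, "jaw": 0.1}

```text
t: 23.8
eef_pos: [356.7, 283.0, 20.1]
ee_rot: [0.0, 0.896, 0.443, 0.0]
ft_force: [-1.1, -0.3, 0.2]
opening: 38.5
gripper_force: 0.0
```

>>> apply_moves:
  moves:
    - {"dx": 0, "dy": 0, "dz": 0, "wx": 0, "wy": 0, "wz": 0, "jaw": 1}
    - {"dx": 0, "dy": 0, "dz": 0, "wx": 0, "wy": 0, "wz": 0, "jaw": 1}
    - {"dx": 0, "dy": 0, "dz": 0, "wx": 0, "wy": 0, "wz": 0, "jaw": 1}
    - {"dx": 0, "dy": 0, "dz": 0, "wx": 0, "wy": 0, "wz": 0, "jaw": 1}
    - {"dx": 0, "dy": 0, "dz": 0, "wx": 0, "wy": 0, "wz": 0, "jaw": 1}

```text
t: 24.22
eef_pos: [356.6, 283.5, 20.5]
ee_rot: [-0.0, 0.896, 0.444, 0.001]
ft_force: [-1.0, 0.5, 8.0]
opening: 7.5
gripper_force: 49.4
```

>>> apply_moves:
  moves:
    - {"dx": 0, "dy": 0, "dz": 0.035, "wx": 0, "wy": 0, "wz": 0, "jaw": 1}
    - {"dx": 0, "dy": 0, "dz": 0.04, "wx": 0, "wy": 0, "wz": 0, "jaw": 1}
    - {"dx": 0, "dy": 0, "dz": 0.025, "wx": 0, "wy": 0, "wz": 0, "jaw": 1}
    - {"dx": 0.0326, "dy": -0.0128, "dz": 0, "wx": 0, "wy": 0, "wz": 5.9, "jaw": 1}
    - {"dx": 0.0326, "dy": -0.0128, "dz": 0, "wx": 0, "wy": 0, "wz": 5.9, "jaw": 1}

```text
t: 24.63
eef_pos: [421.7, 257.9, 121.9]
ee_rot: [0.0, 0.844, 0.536, 0.002]
ft_force: [1.4, 0.9, -4.4]
opening: 7.1
gripper_force: 50.5
```

>>> apply_moves:
  moves:
    - {"dx": 0.0326, "dy": -0.0128, "dz": 0, "wx": 0, "wy": 0, "wz": 5.9, "jaw": 1}
    - {"dx": 0.0326, "dy": -0.0128, "dz": 0, "wx": 0, "wy": 0, "wz": 5.9, "jaw": 1}
    - {"dx": 0.0326, "dy": -0.0128, "dz": 0, "wx": 0, "wy": 0, "wz": 5.9, "jaw": 1}
    - {"dx": 0.0326, "dy": -0.0128, "dz": 0, "wx": 0, "wy": 0, "wz": 5.9, "jaw": 1}
    - {"dx": 0.0326, "dy": -0.0128, "dz": 0, "wx": 0, "wy": 0, "wz": 5.9, "jaw": 1}

```text
t: 25.05
eef_pos: [585.4, 192.3, 119.3]
ee_rot: [-0.0, 0.68, 0.733, -0.0]
ft_force: [0.9, 0.6, -3.7]
opening: 7.3
gripper_force: 50.6
```

>>> apply_moves:
  moves:
    - {"dx": 0, "dy": 0, "dz": 0, "wx": 0, "wy": 0, "wz": 0, "jaw": 1}
    - {"dx": 0, "dy": 0, "dz": 0, "wx": 0, "wy": 0, "wz": 0, "jaw": 1}

```text
t: 25.22
eef_pos: [585.3, 192.1, 118.4]
ee_rot: [-0.0, 0.683, 0.73, -0.0]
ft_force: [-1.2, 0.3, -3.8]
opening: 7.2
gripper_force: 51.1
```

Run:
```python
from h import *
c=manip.get_calibration("wrist");im=manip.read_camera("wrist");cv2.imwrite("pics/w11.png",im)
o=manip.observe();print(o["t"],o["eef_pos"],o["opening"],np.degrees(2*np.arctan2(o["ee_rot"][2],o["ee_rot"][1])))
w,s=masks(im)
for st,k in blobs(s,400): print(st,rect(ray(c,k,o["eef_pos"][2]+28)))
for st,k in blobs(w,2000): print(st,rect(ray(c,k,16)),cv2.approxPolyDP(k,8,True).reshape(-1,2).tolist())
```

```text
25.2667 [584.04865375 192.7413567  118.53420597] 7.1866989280007125 93.8582381385174
[  275   172    86   196 10111] [585.3 200.7  91.1  32.5 -86.2]
[506 222  76  73 821] [676.3 216.   48.    3.4 -37.1]
[132 271  70  50 736] [522.5 185.4  36.   11.3  43.8]
[  249     7   175   202 20544] [596.9 259.9 144.3 123.4 -85.4] [[250, 8], [263, 207], [275, 207], [271, 35], [279, 167], [331, 169], [330, 70], [322, 122], [315, 34], [338, 37], [338, 170], [361, 172], [360, 206], [371, 207], [376, 163], [392, 152], [398, 160], [404, 137], [410, 149], [419, 144], [406, 135], [420, 118], [421, 73], [412, 68], [406, 80], [408, 69], [381, 111], [380, 7]]
```

View pics/w11.png

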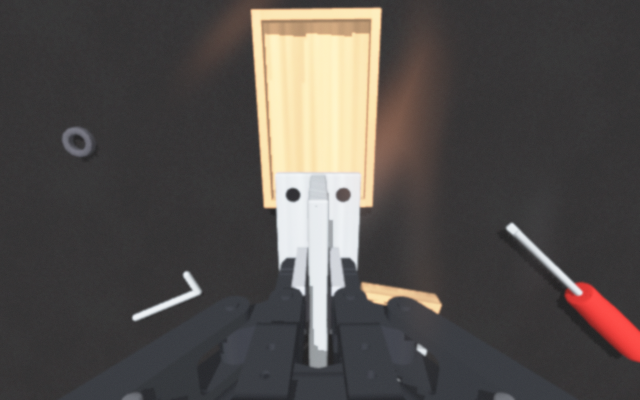

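Plain tray rim corners are at (251,9), (381,8), (372,207), (264,208). The bracket base's front corners are at (275,172) and (360,172).

Run:
```python
from h import *
c=manip.get_calibration("wrist")
k=ray(c,[[251,9],[381,8],[372,207],[264,208]],16);print(k.mean(0),rect(k))
b=ray(c,[[275,172],[360,172]],104);v=b[1]-b[0];n=np.array([v[1],-v[0]])/np.hypot(*v);n*=-1 if n[1]>0 else 1
print(b,np.degrees(np.arctan2(v[1],v[0]))+90, "centre",b.mean(0)+45*n)
```

```text
[579.52998907 258.57464587] [579.6 258.6 143.   88.3 -85.6]
[[560.0315303  235.56447964]
 [602.88733628 238.48143189]] 93.89379395621766 centre [584.51525842 192.12683196]
```

>>> apply_moves:
  moves:
    - {"dx": -0.0025, "dy": 0.033, "dz": 0, "wx": 0, "wy": 0, "wz": 0.5, "jaw": 1}
    - {"dx": -0.0025, "dy": 0.033, "dz": 0, "wx": 0, "wy": 0, "wz": 0, "jaw": 1}
    - {"dx": 0, "dy": 0, "dz": -0.035, "wx": 0, "wy": 0, "wz": 0, "jaw": 1}
    - {"dx": 0, "dy": 0, "dz": -0.025, "wx": 0, "wy": 0, "wz": 0, "jaw": 1}
    - {"dx": 0, "dy": 0, "dz": 0, "wx": 0, "wy": 0, "wz": 0, "jaw": 1}

```text
t: 25.68
eef_pos: [574.9, 259.7, 54.5]
ee_rot: [-0.002, 0.678, 0.735, -0.004]
ft_force: [-1.8, -0.8, -5.2]
opening: 7.1
gripper_force: 51.1
```

>>> apply_moves:
  moves:
    - {"dx": 0, "dy": 0, "dz": -0.015, "wx": 0, "wy": 0, "wz": 0, "jaw": 1}
    - {"dx": 0, "dy": 0, "dz": -0.01, "wx": 0, "wy": 0, "wz": 0, "jaw": 1}
    - {"dx": 0, "dy": 0, "dz": 0, "wx": 0, "wy": 0, "wz": 0, "jaw": 1}
    - {"dx": 0, "dy": 0, "dz": 0, "wx": 0, "wy": 0, "wz": 0, "jaw": 1}

```text
t: 26.02
eef_pos: [578.8, 259.3, 34.7]
ee_rot: [-0.0, 0.679, 0.734, -0.0]
ft_force: [-0.1, -0.4, -3.9]
opening: 7.5
gripper_force: 51.0
```

>>> apply_moves:
  moves:
    - {"dx": 0, "dy": 0, "dz": -0.004, "wx": 0, "wy": 0, "wz": 0, "jaw": 1}
    - {"dx": 0, "dy": 0, "dz": -0.003, "wx": 0, "wy": 0, "wz": 0, "jaw": 1}
    - {"dx": 0, "dy": 0, "dz": 0, "wx": 0, "wy": 0, "wz": 0, "jaw": 1}

```text
t: 26.27
eef_pos: [579.0, 259.2, 27.0]
ee_rot: [-0.0, 0.679, 0.734, 0.0]
ft_force: [1.1, 0.3, -4.2]
opening: 7.2
gripper_force: 51.2
```

>>> apply_moves:
  moves:
    - {"dx": 0, "dy": 0, "dz": -0.0015, "wx": 0, "wy": 0, "wz": 0, "jaw": 1}
    - {"dx": 0, "dy": 0, "dz": 0, "wx": 0, "wy": 0, "wz": 0, "jaw": 1}

```text
t: 26.43
eef_pos: [579.2, 259.2, 26.6]
ee_rot: [0.0, 0.679, 0.734, 0.0]
ft_force: [-3.1, -1.5, 3.2]
opening: 7.3
gripper_force: 52.3
```

>>> apply_moves:
  moves:
    - {"dx": 0, "dy": 0, "dz": 0, "wx": 0, "wy": 0, "wz": 0, "jaw": 0}
    - {"dx": 0, "dy": 0, "dz": 0, "wx": 0, "wy": 0, "wz": 0, "jaw": 0}
    - {"dx": 0, "dy": 0, "dz": 0.004, "wx": 0, "wy": 0, "wz": 0, "jaw": 0}
    - {"dx": 0, "dy": 0, "dz": 0.03, "wx": 0, "wy": 0, "wz": 0, "jaw": 0}
    - {"dx": 0, "dy": 0, "dz": 0.04, "wx": 0, "wy": 0, "wz": 0, "jaw": 0}

```text
t: 26.85
eef_pos: [577.4, 258.8, 97.6]
ee_rot: [-0.002, 0.679, 0.734, -0.003]
ft_force: [1.8, 0.5, -0.1]
opening: 43.1
gripper_force: 0.0
```

>>> apply_moves:
  moves:
    - {"dx": 0, "dy": 0, "dz": 0.04, "wx": 0, "wy": 0, "wz": 0, "jaw": 0}
    - {"dx": -0.035, "dy": 0.01, "dz": 0.01, "wx": 0, "wy": 0, "wz": 0, "jaw": 0}
    - {"dx": -0.035, "dy": 0.01, "dz": 0.01, "wx": 0, "wy": 0, "wz": 0, "jaw": 0}
    - {"dx": -0.035, "dy": 0.01, "dz": 0.01, "wx": 0, "wy": 0, "wz": 0, "jaw": 0}
    - {"dx": -0.035, "dy": 0.01, "dz": 0.01, "wx": 0, "wy": 0, "wz": 0, "jaw": 0}

```text
t: 27.27
eef_pos: [437.8, 299.4, 180.4]
ee_rot: [0.0, 0.679, 0.734, 0.0]
ft_force: [-1.2, 1.0, 0.5]
opening: 42.3
gripper_force: 0.0
```

>>> apply_moves:
  moves:
    - {"dx": -0.035, "dy": 0.01, "dz": 0, "wx": 0, "wy": 0, "wz": 0, "jaw": 0}
    - {"dx": -0.01, "dy": 0, "dz": 0, "wx": 0, "wy": 0, "wz": 0, "jaw": 0}
    - {"dx": 0, "dy": 0, "dz": 0, "wx": 0, "wy": 0, "wz": 0, "jaw": 0}
    - {"dx": 0, "dy": 0, "dz": 0, "wx": 0, "wy": 0, "wz": 0, "jaw": 0}

```text
t: 27.6
eef_pos: [394.3, 309.6, 180.1]
ee_rot: [0.0, 0.679, 0.734, 0.001]
ft_force: [0.4, -0.4, 0.4]
opening: 42.7
gripper_force: 0.0
```

Run:
```python
from h import *
t=manip.read_camera("top");s=manip.read_camera("scene")
cv2.imwrite("pics/fin.png",np.vstack([cv2.resize(t[80:240,130:540],(800,312)),cv2.resize(s[90:320,140:540],(500,288))[:, :].copy() if 0 else cv2.copyMakeBorder(cv2.resize(s[100:310,170:540],(500,284)),0,0,0,300,cv2.BORDER_CONSTANT)]))
```

```text
(no output)
```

View pics/fin.png

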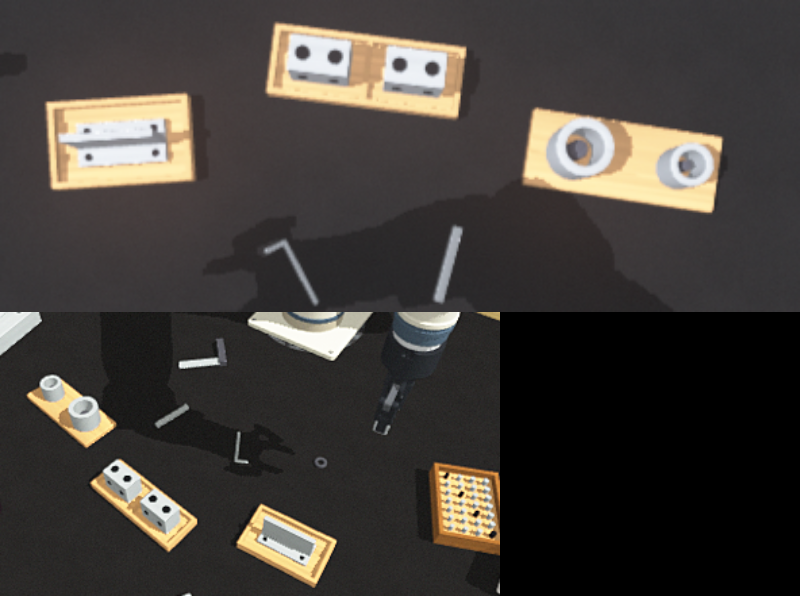

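The final view shows every part seated: bracket at (120,140), blocks at (318,60) and (415,70), bushes at (580,148) and (688,165). The hex key and strip are where they started. I'm handing in.

```bash
python3 -c "
from workcell import manip
print(manip.job_done())"
```

```text
the job is handed in; nothing more can be done
None
```

The job is handed in at about 28 s of the 128 s allowed: in the final pictures all five parts sit in their places, and the hex key and steel strip lie where they started; no verdict came back.

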